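# Put the returned drive parts away in the stock bins

## Robot

A 7-joint arm with a two-finger parallel gripper is mounted at the origin on the work surface. World frame = base frame: x ahead of the robot, y to its left, z up, the work surface at z = 0. Lengths are in m, angles in rad, forces in N, time in s.
With the tool pointing down it reaches from about 0.425 to 0.925 m from the base axis. Payload 6.8 kg.
Tool frame: the origin (TCP) lies at the very end of the fingers, on their centre line; the grasp point (between the pads) lies 19 mm behind it; z points along the fingers, x is the direction in which the jaws open and shut, and the axes are right-handed (so a half turn about z gives the same grasp; the last joint's range is limited). The gripper opens to 85 mm and grips with 20 to 120 N. Pads are 22 mm wide; open, the fingers measure 114 mm over their backs; the gripper's body (76 mm by 85 mm) begins 54 mm behind the grasp point. The pads swing forward as they close: fully open they stand 13 mm farther back than shut.
Start: joints at [1.01, 0.477, 0.022, 1.555, -0.011, 1.109, -0.083], TCP at [0.295, -0.607, 0.2] pointing down, gripper open.
Joint ranges: [-2.96, 2.96], [-0.34, 2.1], [-1.41, 1.46], [0.24, 2.44], [-1.37, 4.51], [0.17, 1.92], [-2.96, 2.96]. Speed limits (rad/s): [2.39, 2.39, 3.14, 3.14, 3.14, 3.14, 3.14].

## Interface

Orientations are given as a rotation vector (axis times angle).
In Python, from bench import get_obs, imaging, hand_in gives the robot as it stands.
- The arm moves only by the tool send_rows, never from a script. Its argument "motion" is a list of rows, each an object with "dp": the shift along the world's x, y, z in m, a list of three; "rot": the turn, a rotation vector about the world's x, y, z in rad, a list of three; "grip": the finger opening in m, from 0 to 0.0854. In form: [{"dp": [dx, dy, dz], "rot": [ax, ay, az], "grip": grip}, ...]. A call has 1 to 20 rows; each row shifts and turns the pose as measured when the row begins; what a row does not reach is not made up. A row lasts 1/8 s, in which the tool goes at most 62.5 mm and 10.7 degrees, less where a joint would pass 70% of its speed; a pose out of reach is approached as far as the arm can. A call is refused whole if a number of a shift passes 0.0625 or a number of a turn 0.188, either way. A call with a gripper value outside its range is refused whole. The fingers move at their own pace and stop on an object; "grip_force" is the grip in N (left out, the last holds). Time passes only in rows, so rows that do not move let the fingers close. It gives the time, the measured TCP pose, the force and the opening at its end, in the units of the state.
- get_obs(): the state, without advancing time (a new reading comes with each control period).
- imaging.grab_frame(name): name is "scene" or "top"; returns a dict with "img" (384x512x3 uint8, red, green, blue), "fx", "fy", "cx", "cy" (pixels), "D" ([k1, k2, p1, p2, k3] as OpenCV has them; the pictures are not rectified), "R" (3x3) and "t" (3): a world point X has camera coordinates R X + t. Camera axes: x right, y down, z forward; pixel columns grow to the right and rows downward; lengths in m; the calibration is good to about 2 mm. A picture is of the moment at which its call begins. There is no depth.
- hand_in(): hands the job in, once; it reports no verdict.
The state is a dict: "clock": time; "joints": joint angles; "qvel": joint speeds; "tau": joint torques, N m; "tcp_pos": TCP position; "orientation": TCP orientation; "contact_force": force on the tool from outside, world axes, zero at the start; "moment": the same for the moment, N m; "grip_width": finger opening in m.
Only numpy, scipy, OpenCV 4.12 (cv2) and the standard library are available. Lean on these libraries where they do the work, as an engineer would, in place of code of your own. Each camera call takes 0.05 s, during which the arm holds its last target. There are 200 camera calls.

## Task

Take the two piles of returned drive parts apart and put every part away in its own bin: the bearing in the blue bin, the V-belt pulley in the red, the brass gear in the yellow, the chain sprocket in the green and the orange roller in the white. Set each part down gently, lying flat on the floor of its bin with the same side up as now; do not drop any part in or tip any part over on the way.

Things in the scene. Friction and masses are not known exactly. Their poses are not given: they have to be found in the camera images.
- pulley: grey painted V-belt pulley, a disc of diameter 66 mm, 24 mm high, with one V groove round its rim (groove 5 to 19 mm up; rim flanges above and below it at full diameter), dark ring, grey hub and black bore on its flat top; about 0.4 kg. Bottom of one of two piles on a mat (top at z = 3 mm), left and right, between robot and bins. Its origin is the centre of its underside, z up. Take it across its outside.
- gear: brass spur gear, a toothed disc of diameter 66 mm over the teeth, 24 mm high, black bore in its flat top; about 0.6 kg. Bottom of one of two piles on a mat (top at z = 3 mm), left and right, between robot and bins. Its origin is the centre of its underside, z up. Take it across its outside.
- bearing: sealed ball bearing, a bright steel ring of diameter 52 mm, 20 mm high, with a brown-red seal and its bore closed by a black plug, flat on top; about 0.17 kg. Lies flat on the pulley or on the gear, in one pile or the other. The roller stands on it. Its origin is the centre of its underside, z up. Take it across its outside.
- sprocket: black steel chain sprocket: a toothed plate of diameter 50 mm, 7 mm thick, at the bottom, and above it a plain round hub of diameter 34 mm up to 20 mm total height; about 0.14 kg. Lies flat on the pulley or on the gear, in one pile or the other. Nothing stands on it. Its origin is the centre of its underside, z up. Take it across the hub.
- roller: orange nylon tensioner roller with a steel bearing in its middle, a disc of diameter 40 mm, 24 mm high; about 0.06 kg. Stands on top of the bearing. Its origin is the centre of its underside, z up. Take it across its outside.
- bin_blue: blue open-fronted stock bin, empty, fixed. 160 mm long (x) by 104 wide (y), inside 152 by 96, floor 4 mm thick, on a plate 6 mm high. Back and rear part of the sides 48 mm high, stepping down to 24 mm at the front, which looks along -x, to the robot. Origin: centre of its underside, z up. The five bins stand in a row, 118 mm apart, in any colour order.
- bin_red: red open-fronted stock bin, empty, fixed. 160 mm long (x) by 104 wide (y), inside 152 by 96, floor 4 mm thick, on a plate 6 mm high. Back and rear part of the sides 48 mm high, stepping down to 24 mm at the front, which looks along -x, to the robot. Origin: centre of its underside, z up. The five bins stand in a row, 118 mm apart, in any colour order.
- bin_yellow: yellow open-fronted stock bin, empty, fixed. 160 mm long (x) by 104 wide (y), inside 152 by 96, floor 4 mm thick, on a plate 6 mm high. Back and rear part of the sides 48 mm high, stepping down to 24 mm at the front, which looks along -x, to the robot. Origin: centre of its underside, z up. The five bins stand in a row, 118 mm apart, in any colour order.
- bin_green: green open-fronted stock bin, empty, fixed. 160 mm long (x) by 104 wide (y), inside 152 by 96, floor 4 mm thick, on a plate 6 mm high. Back and rear part of the sides 48 mm high, stepping down to 24 mm at the front, which looks along -x, to the robot. Origin: centre of its underside, z up. The five bins stand in a row, 118 mm apart, in any colour order.
- bin_white: white open-fronted stock bin, empty, fixed. 160 mm long (x) by 104 wide (y), inside 152 by 96, floor 4 mm thick, on a plate 6 mm high. Back and rear part of the sides 48 mm high, stepping down to 24 mm at the front, which looks along -x, to the robot. Origin: centre of its underside, z up. The five bins stand in a row, 118 mm apart, in any colour order.
Not all that is in view belongs to the job. There is more than one size of the roller; the one meant has the size given above. What is shaped like the sprocket but purple is not meant.

How it is judged:
At the end, for the whole second after the job is handed in: each part is in its own bin, lying flat (tilt under 0.12 rad) on the bin's floor (underside within 5 mm of it), its centre within 58 mm along and 30 mm across of the bin's centre, at rest (under 0.02 m/s) (x of bearing in the frame of bin_blue between -0.058 and 0.058 m and y of bearing in the frame of bin_blue between -0.03 and 0.03 m and z of bearing in the frame of bin_blue between 0 and 0.009 m and angle between each of bearing, pulley, gear, sprocket, roller's own z axis and vertical below 0.12 rad and linear speed of each of bearing, pulley, gear, sprocket, roller below 0.02 m/s and x of pulley in the frame of bin_red between -0.058 and 0.058 m and y of pulley in the frame of bin_red between -0.03 and 0.03 m and z of pulley in the frame of bin_red between 0 and 0.009 m and x of gear in the frame of bin_yellow between -0.058 and 0.058 m and y of gear in the frame of bin_yellow between -0.03 and 0.03 m and z of gear in the frame of bin_yellow between 0 and 0.009 m and x of sprocket in the frame of bin_green between -0.058 and 0.058 m and y of sprocket in the frame of bin_green between -0.03 and 0.03 m and z of sprocket in the frame of bin_green between 0 and 0.009 m and x of roller in the frame of bin_white between -0.058 and 0.058 m and y of roller in the frame of bin_white between -0.03 and 0.03 m and z of roller in the frame of bin_white between 0 and 0.009 m); the robot touches nothing.
It fails at once if a part is dropped or thrown into its bin (faster than 0.7 m/s within 70 mm of the bin's centre) ((distance between bearing and bin_blue below 0.07 m and linear speed of bearing above 0.7 m/s) or (distance between pulley and bin_red below 0.07 m and linear speed of pulley above 0.7 m/s) or (distance between gear and bin_yellow below 0.07 m and linear speed of gear above 0.7 m/s) or (distance between sprocket and bin_green below 0.07 m and linear speed of sprocket above 0.7 m/s) or (distance between roller and bin_white below 0.07 m and linear speed of roller above 0.7 m/s)).
It fails at once if a part is tipped over (leans more than 1 rad) (angle between any of bearing, pulley, gear, sprocket, roller's own z axis and vertical above 1 rad).
It also fails if it takes over 115 s, if anything falls off the work surface, if the arm or the gripper's body presses on something with over 40 N, if the wrist force passes 120 N, or if a joint passes its speed limit or range.

## Working session

There is one attempt and no reset: what is moved stays moved. The work goes in short steps, Python scripts to look and compute and a tool call to move; the robot and the scene stay as the last step left them, time stands still between calls to the robot, and variables do not carry over. Pictures are saved under pics/ and viewed, about 12 in all and at most 16, crops included, and the job is handed in when it is done.

Besides the shell and the picture viewer there is one more tool, called after "Request:" in YAML: its name, and indented under it one key for each argument. send_rows: Moves the arm, as the interface text tells. Its arguments: {"type":"object","properties":{"motion":{"type":"array","items":{"type":"object","properties":{"dp":{"type":"array","items":{"type":"number"}},"rot":{"type":"array","items":{"type":"number"}},"grip":{"type":"number"}}}},"grip_force":{"type":"number"}},"required":["motion"]}

```bash
mkdir -p pics; ls
cat > h.py <<'E'
import numpy as np, cv2
from bench import get_obs, imaging
def grab(n,save=None):
    f=imaging.grab_frame(n)
    if save: cv2.imwrite('pics/'+save,cv2.cvtColor(f['img'],cv2.COLOR_RGB2BGR))
    return f
def K(f): return np.array([[f['fx'],0,f['cx']],[0,f['fy'],f['cy']],[0,0,1.]])
def pt(f,u,v,z):
    n=cv2.undistortPoints(np.array([[[u,v]]],float),K(f),np.array(f['D'],float))[0,0]
    R=np.array(f['R']);t=np.array(f['t']);d=R.T@np.array([n[0],n[1],1]);c=-R.T@t
    return c+d*(z-c[2])/d[2]
def px(f,X):
    return cv2.projectPoints(np.array([X],float),cv2.Rodrigues(np.array(f['R'],float))[0],np.array(f['t'],float),K(f),np.array(f['D'],float))[0][0,0]
E
python3 - <<'E'
from h import *
for n in('top','scene'):
    f=grab(n,n+'0.png'); print(n,f['fx'],f['cx'],f['cy'],-np.array(f['R']).T@f['t'],np.round(f['R'],3).tolist())
print(get_obs())
a=cv2.imread('pics/top0.png');b=cv2.imread('pics/scene0.png')
cv2.imwrite('pics/t0b.png',cv2.resize(a,(800,600),interpolation=cv2.INTER_CUBIC));cv2.imwrite('pics/s0b.png',cv2.resize(b,(800,600),interpolation=cv2.INTER_CUBIC))
E
```

```text
pics
top 480.2761420584431 254.94549507424836 192.35074487061772 [0.45151809 0.01179995 1.03140533] [[0.001, -1.0, 0.0], [-0.996, -0.001, -0.091], [0.091, -0.0, -0.996]]
scene 354.44199633884693 254.98142958814003 191.20516250485895 [0.87979763 0.50659184 0.58013218] [[-0.79, 0.612, -0.014], [0.396, 0.494, -0.774], [-0.467, -0.617, -0.633]]
{'clock': 0.1, 'joints': array([ 1.0098976 ,  0.47771394,  0.02239164,  1.55633991, -0.01151274,
        1.10931735, -0.08309029]), 'qvel': array([-0.0003347 , -0.00215543,  0.00034666, -0.00286723, -0.00091849,
        0.00029679, -0.00045373]), 'tau': array([ 3.31398296e-03, -5.97764146e+01,  1.61312733e+00, -2.81953686e+01,
        1.28225141e-02,  5.02938768e-03, -4.90618515e-05]), 'tcp_pos': array([ 0.29500851, -0.60647079,  0.19923163]), 'orientation': array([-2.66273771e+00,  1.66572650e+00,  2.29851907e-03]), 'contact_force': array([-0.27855285, -0.90596219, -0.18212008]), 'moment': array([-0.04318595,  0.00453794, -0.00904962]), 'grip_width': 0.08558555165175136}
```

View pics/t0b.png

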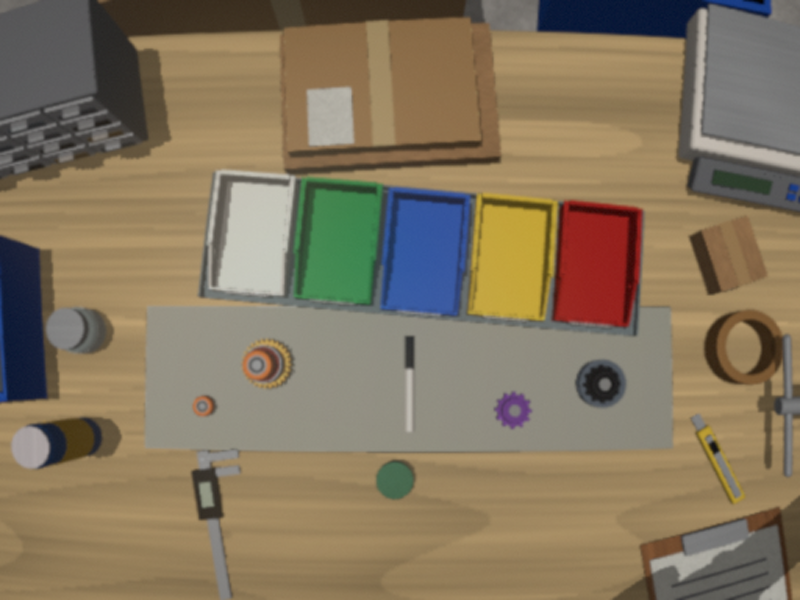

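View pics/s0b.png

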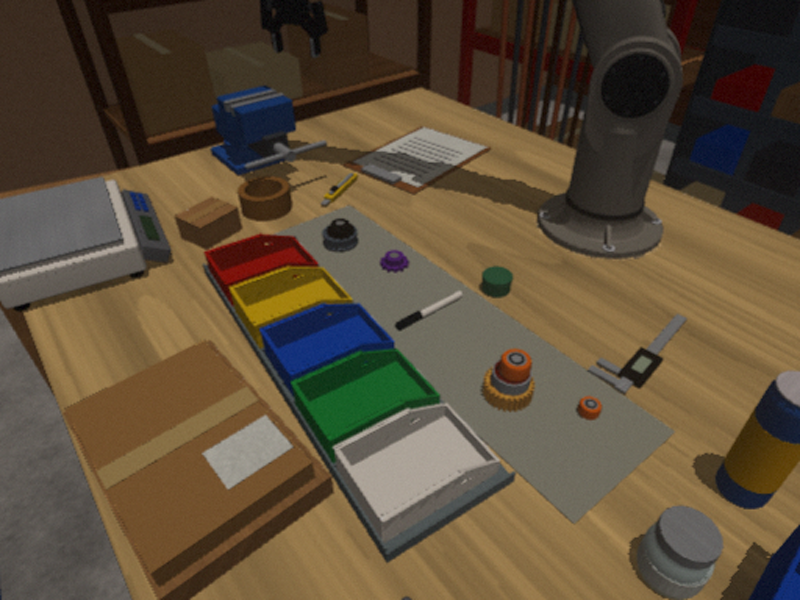

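The top view (800x600) shows, left to right, white, green, blue, yellow and red bins.
- **Left pile:** brass gear, bearing and orange roller at (262,365). The small orange roller at (203,406) is a decoy.
- **Right pile:** pulley and black sprocket at (602,383). The purple sprocket at (513,410) is a decoy.

Next I'll measure these and confirm them in one enlarged crop.

```bash
cat > m.py <<'E'
from h import *
f=grab('top'); g=grab('scene')
hsv=cv2.cvtColor(f['img'],cv2.COLOR_RGB2HSV)
# bins: floor/inside colour blobs
for n,lo,hi in [('green',(55,120,60),(75,255,255)),('blue',(105,120,60),(120,255,255)),('yellow',(20,150,120),(28,255,255)),('red',(0,200,80),(3,255,255)),('white',(0,0,150),(179,40,255))]:
    m=cv2.inRange(hsv,lo,hi); m[:100]=0; m[215:]=0; m[:,:120]=0; m[:,415:]=0
    c=max(cv2.findContours(m,0,2)[0],key=cv2.contourArea); r=cv2.minAreaRect(c)
    P=pt(f,*r[0],.02); print(n,np.round(r[0],1),np.round(r[1],1),round(r[2],1),P.round(3))
m=cv2.inRange(hsv,(3,140,90),(14,255,255)); m[:200]=0;m[300:]=0
for c in cv2.findContours(m,0,2)[0]:
    if cv2.contourArea(c)>20:
        (u,v),r=cv2.minEnclosingCircle(c); print('orange',u,v,r,'z71',pt(f,u,v,.071).round(4),'z27',pt(f,u,v,.027).round(4), 'diam', 2*r/480*.96)
def crop(f,u,v,w,k): 
    return cv2.resize(f['img'][v-w:v+w,u-w:u+w],(k,k),interpolation=cv2.INTER_CUBIC)
im=np.vstack([np.hstack([crop(f,168,234,32,300),crop(f,385,245,32,300)]),np.hstack([crop(g,327,243,32,300),crop(g,218,148,32,300)])])
cv2.imwrite('pics/c1.png',im[:,:,::-1])
E
python3 m.py
```

```text
green [219.  153.8] [43.6 75.9] 6.5 [0.626 0.089 0.02 ]
blue [271.1 160.5] [53.4 77.7] 5.2 [ 0.612 -0.023  0.02 ]
yellow [327.9 163.9] [51.8 78.1] 4.4 [ 0.605 -0.144  0.02 ]
red [382.5 168.2] [50.5 76. ] 3.8 [ 0.596 -0.263  0.02 ]
white [158.8 148.1] [51.3 78.8] 6.0 [0.639 0.219 0.02 ]
orange 164.5 233.2058868408203 9.539405822753906 z71 [0.4564 0.1934 0.071 ] z27 [0.4567 0.2017 0.027 ] diam 0.03815762329101562
```

View pics/c1.png

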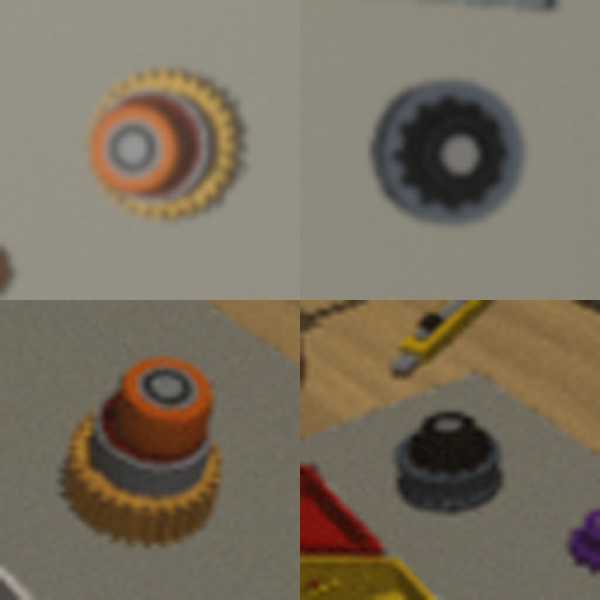

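The crop confirms the picks. The left stack is brass gear, steel bearing with red seal, and a 38–40 mm orange roller, all of full size. The right stack is the grey pulley with the black sprocket. The small orange roller, partly visible at crop (0,270), and the purple sprocket are both separate from the piles.

Run:
```python
from h import *
f=grab('top'); g=grab('scene')
for n,u,v,z in [('roller',164.2,233.8,.071),('gear',170.6,232.7,.027),('bearing',167.1,233.2,.047),('sprocket',387.1,246.1,.047),('pulley',385.2,245,.027)]: print(n,pt(f,u,v,z).round(4))
# scene crop origins (295,211),(186,116)
print(pt(g,295+166/4.69,211+86/4.69,.071).round(4),pt(g,186+149/4.69,116+125/4.69,.047).round(4))
```

```text
roller [0.4552 0.194  0.071 ]
gear [0.4578 0.1888 0.027 ]
bearing [0.4566 0.1925 0.047 ]
sprocket [ 0.4297 -0.2624  0.047 ]
pulley [ 0.4316 -0.2639  0.027 ]
[0.4602 0.1996 0.071 ] [ 0.4352 -0.2531  0.047 ]
```

Request:
send_rows:
  motion:
    - {"dp": [0.04, 0.06, 0], "rot": [0, 0, 0.172], "grip": 0.065}
    - {"dp": [0.04, 0.06, 0], "rot": [0, 0, 0.172], "grip": 0.065}
    - {"dp": [0.04, 0.06, 0], "rot": [0, 0, 0.172], "grip": 0.065}
    - {"dp": [0.04, 0.06, 0], "rot": [0, 0, 0.172], "grip": 0.065}
    - {"dp": [0.04, 0.06, 0], "rot": [0, 0, 0.172], "grip": 0.065}
    - {"dp": [0, 0.06, 0], "rot": [0, 0, 0.172], "grip": 0.065}
    - {"dp": [0, 0.06, 0], "rot": [0, 0, 0], "grip": 0.065}
    - {"dp": [0, 0.06, 0], "rot": [0, 0, 0], "grip": 0.065}
    - {"dp": [0, 0.06, 0], "rot": [0, 0, 0], "grip": 0.065}
    - {"dp": [0, 0.06, 0], "rot": [0, 0, 0], "grip": 0.065}
    - {"dp": [0, 0.06, 0], "rot": [0, 0, 0], "grip": 0.065}
    - {"dp": [0, 0.06, 0], "rot": [0, 0, 0], "grip": 0.065}
    - {"dp": [0, 0.0, 0], "rot": [0, 0, 0], "grip": 0.065}
  grip_force: 25

```text
clock: 1.92
tcp_pos: [0.4698, 0.0949, 0.2023]
orientation: [3.137, -0.083, 0.016]
contact_force: [-1.0, -0.6, 0.2]
grip_width: 0.065
```

Request:
send_rows:
  motion:
    - {"dp": [-0.006, 0.05, -0.03], "rot": [0, 0, -0.03], "grip": 0.07}
    - {"dp": [-0.006, 0.05, -0.03], "rot": [0, 0, 0], "grip": 0.07}
    - {"dp": [0, 0.0, -0.01], "rot": [0, 0, 0], "grip": 0.07}
    - {"dp": [0, 0.0, 0], "rot": [0, 0, 0], "grip": 0.07}

```text
clock: 2.42
tcp_pos: [0.4598, 0.1929, 0.1314]
orientation: [3.133, -0.14, 0.021]
contact_force: [0.4, -0.4, 0.4]
grip_width: 0.0703
```

```bash
cat > v.py <<'E'
import sys
from h import *
# args: name cam u v w ; draws projected TCP
n=sys.argv[1]; ims=[]
o=get_obs(); print(o['tcp_pos'].round(4),o['orientation'].round(3),o['contact_force'].round(1),round(o['grip_width'],4))
for a in sys.argv[2:]:
    c,u,v,w=a.split(','); u,v,w=int(u),int(v),int(w); f=grab(c)
    p=px(f,o['tcp_pos']); print(c,'tcp px',p.round(1)); im=f['img'].copy()
    s=cv2.resize(im[v-w:v+w,u-w:u+w],(400,400),interpolation=cv2.INTER_CUBIC)
    q=((p-[u-w,v-w]+.5)*200/w).astype(int); cv2.drawMarker(s,tuple(int(x) for x in q),(255,0,255),0,14,1); ims.append(s)
cv2.imwrite('pics/'+n,np.hstack(ims)[:,:,::-1])
E
python3 v.py r1.png scene,325,225,50 top,168,234,45
```

```text
[0.4598 0.1929 0.1314] [ 3.133 -0.14   0.021] [ 0.4 -0.4  0.4] 0.0703
scene tcp px [331.8 204.8]
top tcp px [158.8 231.2]
```

View pics/r1.png

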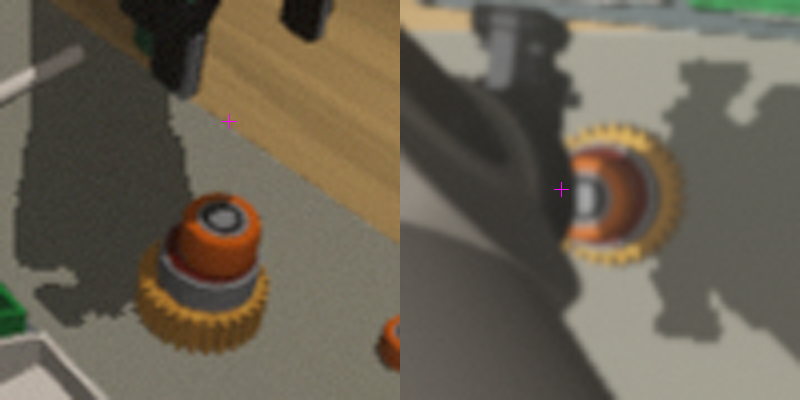

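The jaws straddle the roller, but the tips look higher in the scene view than the TCP mark at crop (229,121). I'll check closer in.

Request:
send_rows:
  motion:
    - {"dp": [-0.002, 0.003, -0.025], "rot": [0, 0, 0], "grip": 0.07}
    - {"dp": [0, 0, -0.025], "rot": [0, 0, 0], "grip": 0.07}
    - {"dp": [0, 0.0, -0.002], "rot": [0, 0, 0], "grip": 0.07}
    - {"dp": [0, 0.0, 0], "rot": [0, 0, 0], "grip": 0.07}

```text
clock: 3.02
tcp_pos: [0.4634, 0.1919, 0.0835]
orientation: [3.134, -0.157, 0.036]
contact_force: [-0.2, -0.3, -0.2]
grip_width: 0.07
```

```bash
python3 v.py r2.png scene,325,225,40 top,168,234,45
```

```text
[0.4634 0.1919 0.0835] [ 3.134 -0.157  0.036] [-0.2 -0.3 -0.2] 0.07
scene tcp px [327.2 223.4]
top tcp px [164.1 229.7]
```

View pics/r2.png

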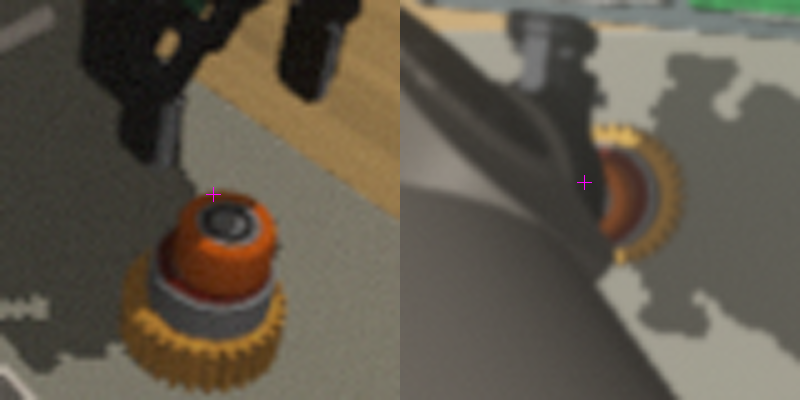

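Run:
```python
from h import *
f=grab('scene'); t=grab('top')
print(px(f,[.295,-.607,.2]),px(f,[.295,-.607,.213]),px(f,[.455,.194,.071]))
o=get_obs()
for dz in(0,.008,.02,.03): print(dz,[px(f,o['tcp_pos']+[s*.035,.011,dz]).round(1).tolist() for s in(-1,1)], px(t,o['tcp_pos']+[.035,0,dz]).round(1))
# crop: scene origin (285,185) x5
print('tips seen', (285+160/5,185+160/5),(285+315/5,185+98/5))
im=cv2.imread('pics/scene0.png')[5:65,150:240]; cv2.imwrite('pics/st.png',cv2.resize(im,(720,480),interpolation=cv2.INTER_CUBIC))
```

```text
[191.67171576  47.2384447 ] [191.18126737  43.25237431] [330.1254848  226.61387341]
0 [[343.6, 218.9], [319.0, 234.7]] [164.1 212.2]
0.008 [[344.2, 216.0], [319.5, 231.8]] [163.3 212. ]
0.02 [[345.1, 211.6], [320.1, 227.3]] [162.2 211.7]
0.03 [[345.8, 207.8], [320.7, 223.5]] [161.2 211.4]
tips seen (317.0, 217.0) (348.0, 204.6)
```

View pics/st.png

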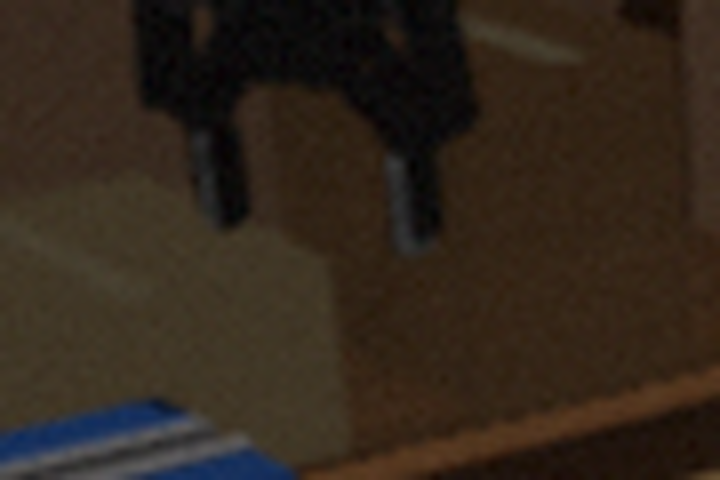

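Tips appear about 30 mm higher than the stated TCP in both poses, with mid-tip at scene px (332,211) against an expected (332,224). I'll descend in small steps and watch the force and the picture.

Request:
send_rows:
  motion:
    - {"dp": [-0.006, 0.004, 0], "rot": [0, 0.023, 0], "grip": 0.07}
    - {"dp": [0, 0, -0.015], "rot": [0, 0, 0], "grip": 0.07}
    - {"dp": [0, 0.0, -0.01], "rot": [0, 0, 0], "grip": 0.07}
    - {"dp": [0, 0.0, 0], "rot": [0, 0, 0], "grip": 0.07}

```text
clock: 3.72
tcp_pos: [0.4567, 0.197, 0.057]
orientation: [3.134, -0.154, -0.002]
contact_force: [-0.6, -1.0, 0.1]
grip_width: 0.07
```

```bash
python3 v.py r3.png scene,325,225,40 top,168,234,45
```

```text
[0.4567 0.197  0.057 ] [ 3.134e+00 -1.540e-01 -2.000e-03] [-0.6 -1.   0.1] 0.07
scene tcp px [329.8 232.7]
top tcp px [164.  233.1]
```

View pics/r3.png

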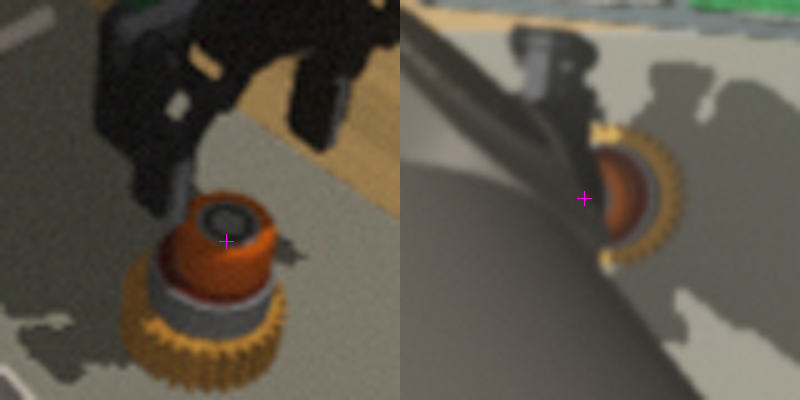

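Request:
send_rows:
  motion:
    - {"dp": [0, 0, -0.01], "rot": [0, 0, 0], "grip": 0.07}
    - {"dp": [0, 0, -0.01], "rot": [0, 0.003, 0], "grip": 0.07}
    - {"dp": [0, 0.0, -0.01], "rot": [0, 0, 0], "grip": 0.07}
    - {"dp": [0, 0.0, 0], "rot": [0, 0, 0], "grip": 0.07}

```text
clock: 4.32
tcp_pos: [0.4573, 0.1972, 0.0257]
orientation: [3.134, -0.155, -0.005]
contact_force: [-0.4, -0.2, 0.4]
grip_width: 0.0699
```

```bash
python3 v.py r4.png scene,325,225,40 top,168,234,45
```

```text
[0.4573 0.1972 0.0257] [ 3.134 -0.155 -0.005] [-0.4 -0.2  0.4] 0.0699
scene tcp px [327.9 243.4]
top tcp px [166.8 232.9]
```

View pics/r4.png

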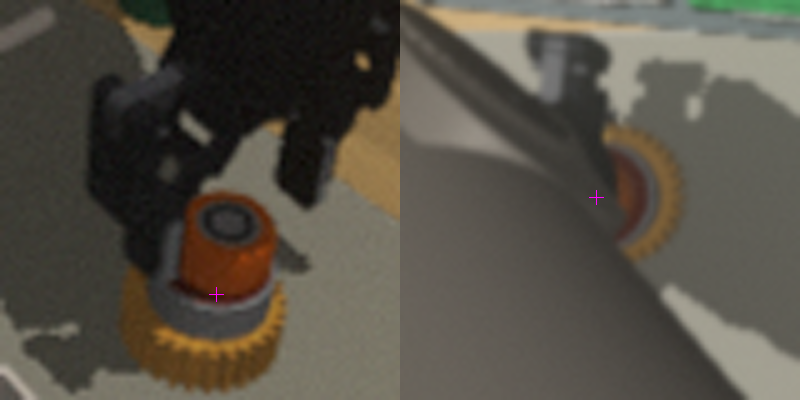

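Tips now look level with the roller top (left tip at crop (155,272), right tip at (305,205)). I'll lower another 17 mm and close.

Request:
send_rows:
  motion:
    - {"dp": [0, 0, -0.009], "rot": [0, -0.003, 0], "grip": 0.07}
    - {"dp": [0, 0, -0.008], "rot": [0, 0, 0], "grip": 0.07}
    - {"dp": [0, 0.0, 0], "rot": [0, 0, 0], "grip": 0.03}
    - {"dp": [0, 0.0, 0], "rot": [0, 0, 0], "grip": 0.03}
    - {"dp": [0, 0.0, 0], "rot": [0, 0, 0], "grip": 0.03}
    - {"dp": [0, 0.0, 0], "rot": [0, 0, 0], "grip": 0.03}

```text
clock: 5.18
tcp_pos: [0.4587, 0.1978, 0.0094]
orientation: [3.135, -0.155, 0.005]
contact_force: [-0.1, -0.0, -1.7]
grip_width: 0.0501
```

```bash
python3 v.py r5.png scene,325,225,40 top,168,234,45
```

```text
[0.4587 0.1978 0.0094] [ 3.135 -0.155  0.005] [-0.1 -0.  -1.7] 0.0501
scene tcp px [326.7 249.1]
top tcp px [167.9 232.3]
```

View pics/r5.png

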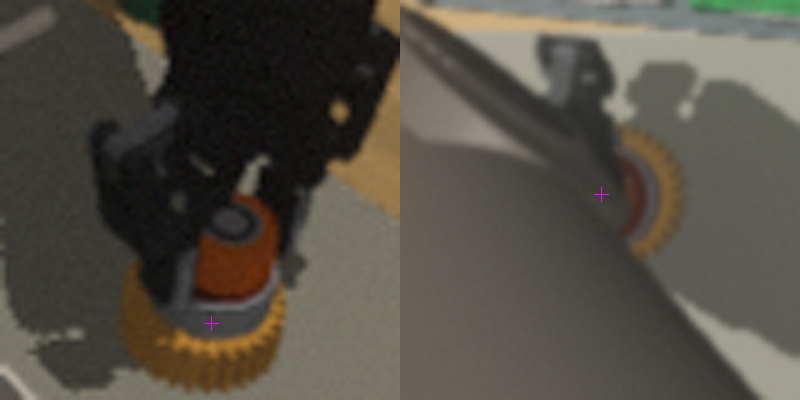

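Request:
send_rows:
  motion:
    - {"dp": [0, 0.0, 0], "rot": [0, 0, 0], "grip": 0.03}
    - {"dp": [0, 0.0, 0], "rot": [0, 0, 0], "grip": 0.03}

```text
clock: 5.52
tcp_pos: [0.4587, 0.1977, 0.0093]
orientation: [3.135, -0.155, 0.005]
contact_force: [-1.5, -0.2, -0.3]
grip_width: 0.05
```

Closed at 50 mm, so the pads are on the bearing rim rather than the roller. I'll open, raise about 11 mm and close again.

Request:
send_rows:
  motion:
    - {"dp": [0, 0, 0], "rot": [0, 0, 0], "grip": 0.066}
    - {"dp": [0, 0, 0], "rot": [0, 0, 0], "grip": 0.066}
    - {"dp": [0, 0.0, 0.011], "rot": [0, 0, 0], "grip": 0.066}
    - {"dp": [0, 0.0, 0], "rot": [0, 0, 0], "grip": 0.066}
    - {"dp": [0, 0.0, 0], "rot": [0, 0, 0], "grip": 0.03}
    - {"dp": [0, 0.0, 0], "rot": [0, 0, 0], "grip": 0.03}
    - {"dp": [0, 0.0, 0], "rot": [0, 0, 0], "grip": 0.03}
    - {"dp": [0, 0.0, 0], "rot": [0, 0, 0], "grip": 0.03}
    - {"dp": [0, 0.0, 0], "rot": [0, 0, 0], "grip": 0.03}
    - {"dp": [0, 0.0, 0], "rot": [0, 0, 0], "grip": 0.03}

```text
clock: 6.78
tcp_pos: [0.4591, 0.1981, 0.0218]
orientation: [3.135, -0.155, 0.006]
contact_force: [-1.3, -0.0, 2.6]
grip_width: 0.0388
```

38.8 mm means the roller is gripped. I'll lift it and carry it to the white bin.

Request:
send_rows:
  motion:
    - {"dp": [0, 0, 0.01], "rot": [0, 0, 0], "grip": 0.03}
    - {"dp": [0, 0, 0.02], "rot": [0, 0, 0], "grip": 0.03}
    - {"dp": [0, 0.0, 0.03], "rot": [0, 0, 0], "grip": 0.03}
    - {"dp": [0, 0.0, 0.03], "rot": [0, 0, 0], "grip": 0.03}
    - {"dp": [0.02, 0.0, 0], "rot": [0, 0, 0], "grip": 0.03}
    - {"dp": [0.04, 0.004, 0], "rot": [0, 0, 0], "grip": 0.03}
    - {"dp": [0.04, 0.004, 0], "rot": [0, 0, 0], "grip": 0.03}
    - {"dp": [0.04, 0.004, 0], "rot": [0, 0, 0], "grip": 0.03}
    - {"dp": [0.02, 0.004, 0], "rot": [0, 0, 0], "grip": 0.03}
    - {"dp": [0.01, 0, 0], "rot": [0, 0, 0], "grip": 0.03}
    - {"dp": [0, 0, 0], "rot": [0, 0, 0], "grip": 0.03}

```text
clock: 8.15
tcp_pos: [0.632, 0.2131, 0.1187]
orientation: [3.135, -0.152, 0.005]
contact_force: [0.2, -0.0, -1.1]
grip_width: 0.0393
```

```bash
python3 v.py r6.png scene,275,250,120 top,200,200,100
```

```text
[0.632  0.2131 0.1187] [ 3.135 -0.152  0.005] [ 0.2 -0.  -1.1] 0.0393
scene tcp px [268.5 259.8]
top tcp px [151.7 142.5]
```

View pics/r6.png

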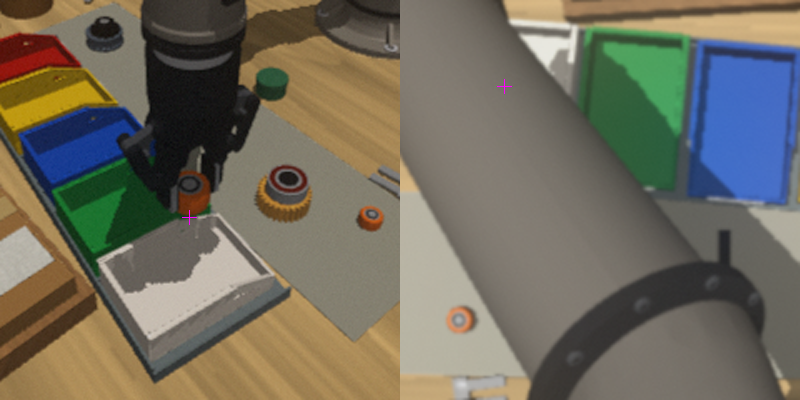

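The roller is held level at scene crop (193,190), above the white bin. Descending.

Request:
send_rows:
  motion:
    - {"dp": [0, 0, -0.03], "rot": [0, 0, 0], "grip": 0.03}
    - {"dp": [0, 0, -0.03], "rot": [0, 0, 0], "grip": 0.03}
    - {"dp": [0, 0.0, -0.03], "rot": [0, 0, 0], "grip": 0.03}
    - {"dp": [0, 0.0, -0.02], "rot": [0, 0, 0], "grip": 0.03}
    - {"dp": [0, 0.0, -0.01], "rot": [0, 0, 0], "grip": 0.03}
    - {"dp": [0, 0, 0], "rot": [0, 0, 0], "grip": 0.03}

```text
clock: 9.0
tcp_pos: [0.6279, 0.2142, -0.0015]
orientation: [3.136, -0.146, 0.007]
contact_force: [0.2, -0.1, -0.7]
grip_width: 0.0392
```

```bash
python3 v.py r7.png scene,275,250,70 top,200,200,100
```

```text
[ 0.6279  0.2142 -0.0015] [ 3.136 -0.146  0.007] [ 0.2 -0.1 -0.7] 0.0392
scene tcp px [269.9 300.7]
top tcp px [162.7 154.9]
```

View pics/r7.png

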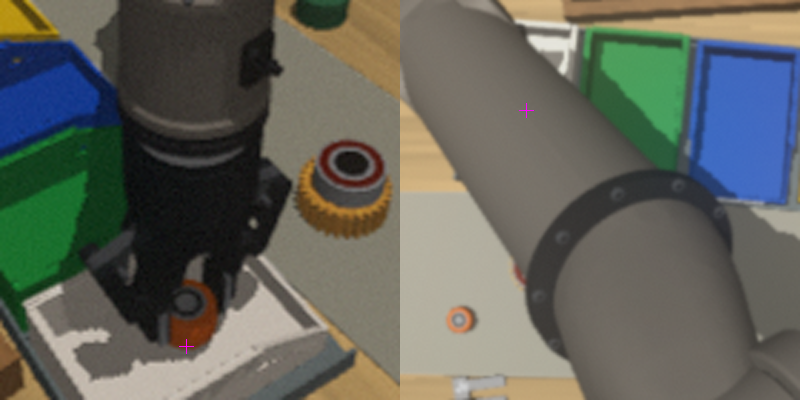

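Request:
send_rows:
  motion:
    - {"dp": [0.002, 0, -0.005], "rot": [0, 0, 0], "grip": 0.03}
    - {"dp": [0, 0, -0.004], "rot": [0, 0, 0], "grip": 0.03}
    - {"dp": [0, 0.0, 0], "rot": [0, 0, 0], "grip": 0.03}

```text
clock: 9.48
tcp_pos: [0.6324, 0.2151, -0.008]
orientation: [-3.138, 0.147, -0.015]
contact_force: [-0.5, 0.2, -1.4]
grip_width: 0.0389
```

Request:
send_rows:
  motion:
    - {"dp": [0, 0, -0.002], "rot": [0, 0, 0], "grip": 0.03}
    - {"dp": [0, 0.0, 0], "rot": [0, 0, 0], "grip": 0.03}

```text
clock: 9.72
tcp_pos: [0.6325, 0.2151, -0.0099]
orientation: [-3.138, 0.147, -0.015]
contact_force: [-1.0, -0.5, -0.7]
grip_width: 0.0391
```

Request:
send_rows:
  motion:
    - {"dp": [0, 0, -0.002], "rot": [0, 0, 0], "grip": 0.03}
    - {"dp": [0, 0.0, 0], "rot": [0, 0, 0], "grip": 0.03}

```text
clock: 9.98
tcp_pos: [0.6325, 0.2151, -0.012]
orientation: [-3.138, 0.147, -0.015]
contact_force: [0.4, -0.9, -0.5]
grip_width: 0.039
```

Request:
send_rows:
  motion:
    - {"dp": [0, 0, -0.002], "rot": [0, 0, 0], "grip": 0.03}
    - {"dp": [0, 0.0, 0], "rot": [0, 0, 0], "grip": 0.03}

```text
clock: 10.22
tcp_pos: [0.6325, 0.2151, -0.0142]
orientation: [-3.138, 0.147, -0.015]
contact_force: [0.6, 1.3, -0.4]
grip_width: 0.0392
```

Request:
send_rows:
  motion:
    - {"dp": [0, 0, -0.002], "rot": [0, 0, 0], "grip": 0.03}
    - {"dp": [0, 0.0, 0], "rot": [0, 0, 0], "grip": 0.03}

```text
clock: 10.48
tcp_pos: [0.633, 0.2154, -0.0149]
orientation: [-3.138, 0.147, -0.017]
contact_force: [0.4, -0.2, -1.3]
grip_width: 0.0389
```

Request:
send_rows:
  motion:
    - {"dp": [0, 0, -0.002], "rot": [0, 0, 0], "grip": 0.03}
    - {"dp": [0, 0.0, 0], "rot": [0, 0, 0], "grip": 0.03}

```text
clock: 10.72
tcp_pos: [0.6335, 0.2156, -0.0148]
orientation: [3.138, -0.148, 0.018]
contact_force: [-0.6, -0.0, -0.2]
grip_width: 0.0387
```

Request:
send_rows:
  motion:
    - {"dp": [0, 0, -0.002], "rot": [0, 0, 0], "grip": 0.03}
    - {"dp": [0, 0.0, 0], "rot": [0, 0, 0], "grip": 0.03}

```text
clock: 10.98
tcp_pos: [0.6337, 0.2157, -0.015]
orientation: [3.137, -0.148, 0.019]
contact_force: [-0.8, 0.2, -0.3]
grip_width: 0.0387
```

```bash
python3 v.py r8.png scene,270,265,50; python3 -c "
from h import *
o=get_obs();print(o['joints'].round(3),o['tau'].round(1),o['moment'])"
```

```text
[ 0.6337  0.2157 -0.015 ] [ 3.137 -0.148  0.019] [-0.8  0.2 -0.3] 0.0387
scene tcp px [267.9 307. ]
[-0.105  0.754 -0.459  1.692  0.45   0.791 -0.869] [ -0.  -64.8  -7.5 -20.3   0.1  -0.2  -0. ] [-0.13640996  0.39513986  0.0268968 ]
```

View pics/r8.png

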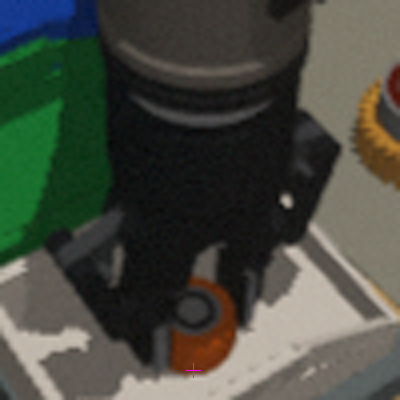

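```bash
python3 -c "
from h import *
g=grab('scene')
for z in(.03,.034,.04,.05,.06): print(z,pt(g,269.5,291.2,z).round(4))
for P in([.633,.215,.034],[.633,.215,.010]): print(px(g,P))
"
```

```text
0.03 [0.6294 0.2143 0.03  ]
0.034 [0.6312 0.2164 0.034 ]
0.04 [0.6339 0.2196 0.04  ]
0.05 [0.6385 0.2249 0.05  ]
0.06 [0.643  0.2302 0.06  ]
[268.23161879 291.19413135]
[268.10150248 298.91444877]
```

Request:
send_rows:
  motion:
    - {"dp": [0, 0, -0.005], "rot": [0, 0.0, 0], "grip": 0.03}
    - {"dp": [0, 0.0, 0], "rot": [0, 0, 0], "grip": 0.03}

```text
clock: 11.32
tcp_pos: [0.6345, 0.2169, -0.0166]
orientation: [3.138, -0.148, 0.022]
contact_force: [-0.5, 0.5, -0.8]
grip_width: 0.0388
```

The image ray gives a roller top at z≈34 mm, so it is on the floor. I'll ease off, open, and rise.

Request:
send_rows:
  motion:
    - {"dp": [0, 0, 0.002], "rot": [0, 0.014, 0], "grip": 0.03}
    - {"dp": [0, 0, 0.0], "rot": [0, 0, 0], "grip": 0.046}
    - {"dp": [0, 0, 0.0], "rot": [0, 0, 0], "grip": 0.056}
    - {"dp": [0, 0, 0], "rot": [0, 0, 0], "grip": 0.06}
    - {"dp": [0, 0, 0], "rot": [0, 0, 0], "grip": 0.06}
    - {"dp": [0, 0, 0.02], "rot": [0, 0, 0], "grip": 0.06}
    - {"dp": [0, 0.0, 0.04], "rot": [0, 0, 0], "grip": 0.06}
    - {"dp": [0, 0, 0.05], "rot": [0, 0, 0], "grip": 0.07}
    - {"dp": [-0.04, 0, 0.03], "rot": [0, 0, 0], "grip": 0.07}
    - {"dp": [-0.05, 0, 0], "rot": [0, 0, 0], "grip": 0.07}
    - {"dp": [-0.05, -0.01, 0], "rot": [0, 0, 0], "grip": 0.07}
    - {"dp": [-0.02, -0.01, -0.02], "rot": [0, 0, 0], "grip": 0.07}
    - {"dp": [0, 0, 0], "rot": [0, 0, 0], "grip": 0.07}

```text
clock: 12.95
tcp_pos: [0.4718, 0.1981, 0.1185]
orientation: [-3.135, 0.146, -0.016]
contact_force: [0.3, -1.0, -0.2]
grip_width: 0.0701
```

```bash
python3 v.py r9.png scene,295,250,80
```

```text
[0.4718 0.1981 0.1185] [-3.135  0.146 -0.016] [ 0.3 -1.  -0.2] 0.0701
scene tcp px [328.6 214. ]
```

View pics/r9.png

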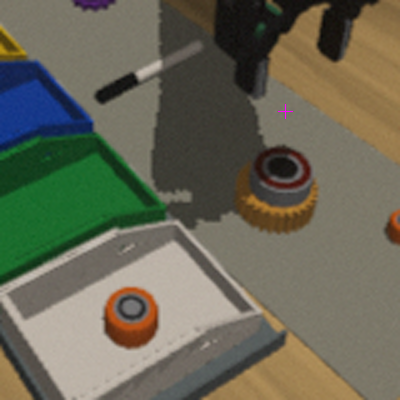

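The roller stands flat in the white bin at scene crop (130,315). Bearing top is at crop (283,167).

```bash
python3 -c "
from h import *
g=grab('scene')
print(pt(g,328.2-.5,236.8-.5,.047).round(4))
# gear: brass mask in scene; bottom/side blob
hsv=cv2.cvtColor(g['img'],cv2.COLOR_RGB2HSV)
# bearing dark plug centroid
s=g['img'][225:248,315:342].astype(int)
m=((s.sum(2)<110)).astype(np.uint8)
c=max(cv2.findContours(m,0,2)[0],key=cv2.contourArea);M=cv2.moments(c)
u,v=M['m10']/M['m00']+315,M['m01']/M['m00']+225
print(cv2.contourArea(c),u,v,pt(g,u,v,.047).round(4))
"
```

```text
[0.4595 0.1954 0.047 ]
58.5 327.25925925925924 236.3988603988604 [0.4604 0.195  0.047 ]
```

Request:
send_rows:
  motion:
    - {"dp": [-0.012, -0.002, -0.02], "rot": [0, 0.01, 0], "grip": 0.07}
    - {"dp": [0, 0, -0.03], "rot": [0, 0, 0], "grip": 0.07}
    - {"dp": [0, 0, -0.03], "rot": [0, 0, 0], "grip": 0.07}
    - {"dp": [0, 0, -0.01], "rot": [0, 0, 0], "grip": 0.07}
    - {"dp": [0, 0, 0], "rot": [0, 0, 0], "grip": 0.07}

```text
clock: 13.68
tcp_pos: [0.473, 0.2033, 0.033]
orientation: [-3.125, 0.152, -0.022]
contact_force: [0.8, 0.9, 0.7]
grip_width: 0.0699
```

```bash
cat > o.py <<'E'
from h import *
from scipy.spatial.transform import Rotation as Rn
o=get_obs(); R=Rn.from_rotvec(o['orientation']); y=np.radians(-5.2)
T=Rn.from_euler('z',y)*Rn.from_euler('x',np.pi)
print('t',round(o['clock'],2),o['tcp_pos'].round(4),'zaxis',R.as_matrix()[:,2].round(3),'rot to target',(T*R.inv()).as_rotvec().round(4),'w',round(o['grip_width'],4),'F',o['contact_force'].round(1))
E
python3 o.py
```

```text
t 13.68 [0.473  0.2033 0.033 ] zaxis [ 0.015  0.013 -1.   ] rot to target [-0.0126  0.0148  0.0062] w 0.0699 F [0.8 0.9 0.7]
```

Request:
send_rows:
  motion:
    - {"dp": [-0.014, -0.007, 0], "rot": [-0.012, 0.015, 0.006], "grip": 0.07}
    - {"dp": [0, 0, 0], "rot": [0, 0, 0], "grip": 0.07}

```text
clock: 13.92
tcp_pos: [0.4596, 0.1967, 0.0348]
orientation: [-3.137, 0.142, -0.002]
contact_force: [0.1, 0.0, -0.0]
grip_width: 0.0702
```

```bash
python3 o.py
```

```text
t 13.93 [0.4596 0.1967 0.0348] zaxis [ 0.001  0.001 -1.   ] rot to target [-0.0009  0.0013  0.    ] w 0.0702 F [ 0.1  0.  -0. ]
```

Request:
send_rows:
  motion:
    - {"dp": [0, 0, -0.012], "rot": [0, 0, 0], "grip": 0.07}
    - {"dp": [0, 0, -0.01], "rot": [0, 0, 0], "grip": 0.07}
    - {"dp": [0, 0, -0.008], "rot": [0, 0, 0], "grip": 0.07}
    - {"dp": [0, 0, 0], "rot": [0, 0, 0], "grip": 0.04}
    - {"dp": [0, 0, 0], "rot": [0, 0, 0], "grip": 0.04}
    - {"dp": [0, 0, 0], "rot": [0, 0, 0], "grip": 0.04}
    - {"dp": [0, 0, 0], "rot": [0, 0, 0], "grip": 0.04}
    - {"dp": [0, 0, 0], "rot": [0, 0, 0], "grip": 0.04}
  grip_force: 40

```text
clock: 14.92
tcp_pos: [0.4599, 0.1966, 0.0038]
orientation: [-3.138, 0.143, -0.004]
contact_force: [-0.9, 0.5, 0.6]
grip_width: 0.0503
```

```bash
python3 o.py
```

```text
t 14.93 [0.4599 0.1966 0.0038] zaxis [ 0.002  0.    -1.   ] rot to target [-0.0003  0.0023  0.0002] w 0.0503 F [-0.9  0.5  0.6]
```

Request:
send_rows:
  motion:
    - {"dp": [0, 0, 0.01], "rot": [0, 0, 0], "grip": 0.04}
    - {"dp": [0, 0, 0.025], "rot": [0, 0, 0], "grip": 0.04}
    - {"dp": [0, 0, 0.035], "rot": [0, 0, 0], "grip": 0.04}
    - {"dp": [0, 0, 0.035], "rot": [0, 0, 0], "grip": 0.04}
    - {"dp": [0.015, -0.02, 0], "rot": [0, 0, 0], "grip": 0.04}
    - {"dp": [0.03, -0.043, 0], "rot": [0, 0, 0], "grip": 0.04}
    - {"dp": [0.03, -0.043, 0], "rot": [0, 0, 0], "grip": 0.04}
    - {"dp": [0.03, -0.043, 0], "rot": [0, 0, 0], "grip": 0.04}
    - {"dp": [0.03, -0.043, 0], "rot": [0, 0, 0], "grip": 0.04}
    - {"dp": [0.015, -0.02, 0], "rot": [0, 0, 0], "grip": 0.04}
    - {"dp": [0, 0, 0], "rot": [0, 0, 0], "grip": 0.04}

```text
clock: 16.3
tcp_pos: [0.6124, -0.0218, 0.1181]
orientation: [-3.136, 0.135, -0.009]
contact_force: [-0.1, 1.3, -1.3]
grip_width: 0.0497
```

```bash
python3 o.py
```

```text
t 16.3 [ 0.6124 -0.0218  0.1181] zaxis [ 0.006  0.002 -1.   ] rot to target [-0.0024  0.0057 -0.0045] w 0.0497 F [-0.1  1.3 -1.3]
```

Request:
send_rows:
  motion:
    - {"dp": [0, 0, -0.03], "rot": [-0.002, 0.006, 0], "grip": 0.04}
    - {"dp": [0, 0, -0.03], "rot": [0, 0, 0], "grip": 0.04}
    - {"dp": [0, 0, -0.03], "rot": [0, 0, 0], "grip": 0.04}
    - {"dp": [0, 0, -0.02], "rot": [0, 0, 0], "grip": 0.04}
    - {"dp": [0, 0, 0], "rot": [0, 0, 0], "grip": 0.04}

```text
clock: 16.92
tcp_pos: [0.6103, -0.0155, 0.0078]
orientation: [-3.135, 0.126, -0.0]
contact_force: [-0.3, -0.1, -1.5]
grip_width: 0.0501
```

```bash
python3 o.py
```

```text
t 16.93 [ 0.6103 -0.0155  0.0078] zaxis [ 0.     0.004 -1.   ] rot to target [-0.004   0.0005 -0.0102] w 0.0501 F [-0.3 -0.1 -1.5]
```

Request:
send_rows:
  motion:
    - {"dp": [0.002, -0.005, 0], "rot": [-0.004, 0, -0.01], "grip": 0.04}
    - {"dp": [0, 0, -0.01], "rot": [0, 0, 0], "grip": 0.04}
    - {"dp": [0, 0, -0.007], "rot": [0, 0, 0], "grip": 0.04}
    - {"dp": [0, 0, 0], "rot": [0, 0, 0], "grip": 0.04}

```text
clock: 17.42
tcp_pos: [0.6146, -0.0203, -0.0072]
orientation: [-3.138, 0.143, -0.008]
contact_force: [0.2, -1.1, -2.6]
grip_width: 0.0498
```

Request:
send_rows:
  motion:
    - {"dp": [0, 0, -0.003], "rot": [0, 0, 0], "grip": 0.04}
    - {"dp": [0, 0, 0], "rot": [0, 0, 0], "grip": 0.04}

```text
clock: 17.68
tcp_pos: [0.6148, -0.0203, -0.0102]
orientation: [-3.138, 0.143, -0.009]
contact_force: [-0.3, -0.5, -1.7]
grip_width: 0.0501
```

Request:
send_rows:
  motion:
    - {"dp": [0, 0, -0.002], "rot": [0, 0, 0], "grip": 0.04}
    - {"dp": [0, 0, 0], "rot": [0, 0, 0], "grip": 0.04}

```text
clock: 17.92
tcp_pos: [0.6149, -0.0202, -0.0122]
orientation: [-3.138, 0.143, -0.009]
contact_force: [-0.2, -0.1, -2.1]
grip_width: 0.0497
```

```bash
python3 o.py
```

```text
t 17.93 [ 0.6149 -0.0202 -0.0122] zaxis [ 0.006 -0.    -1.   ] rot to target [0.     0.0058 0.0005] w 0.0497 F [-0.2 -0.1 -2.1]
```

Request:
send_rows:
  motion:
    - {"dp": [0, 0, -0.001], "rot": [0, 0.005, 0], "grip": 0.04}
    - {"dp": [0, 0, 0], "rot": [0, 0, 0], "grip": 0.04}

```text
clock: 18.18
tcp_pos: [0.6151, -0.0203, -0.0131]
orientation: [3.138, -0.143, 0.001]
contact_force: [0.1, -0.7, -2.6]
grip_width: 0.05
```

Request:
send_rows:
  motion:
    - {"dp": [0, 0, -0.002], "rot": [0, 0, 0], "grip": 0.04}
    - {"dp": [0, 0, 0], "rot": [0, 0, 0], "grip": 0.04}

```text
clock: 18.42
tcp_pos: [0.6154, -0.0202, -0.0128]
orientation: [3.137, -0.143, 0.002]
contact_force: [-0.1, 0.1, -1.9]
grip_width: 0.0497
```

Request:
send_rows:
  motion:
    - {"dp": [0, 0, 0], "rot": [0, 0, 0], "grip": 0.056}
    - {"dp": [0, 0, 0], "rot": [0, 0, 0], "grip": 0.064}
    - {"dp": [0, 0, 0], "rot": [0, 0, 0], "grip": 0.066}
    - {"dp": [0, 0, 0], "rot": [0, 0, 0], "grip": 0.066}
    - {"dp": [0, 0, 0.02], "rot": [0, 0, 0], "grip": 0.066}
    - {"dp": [0, 0, 0.04], "rot": [0, 0, 0], "grip": 0.066}
    - {"dp": [0, 0, 0.05], "rot": [0, 0, 0], "grip": 0.066}
    - {"dp": [-0.03, -0.04, 0.03], "rot": [0, 0, 0], "grip": 0.066}
    - {"dp": [-0.035, -0.045, 0], "rot": [0, 0, 0], "grip": 0.066}
    - {"dp": [-0.035, -0.045, 0], "rot": [0, 0, 0], "grip": 0.066}
    - {"dp": [-0.035, -0.045, 0], "rot": [0, 0, 0], "grip": 0.066}
    - {"dp": [-0.035, -0.045, 0], "rot": [0, 0, 0], "grip": 0.066}
    - {"dp": [0, 0, 0], "rot": [0, 0, 0], "grip": 0.066}

```text
clock: 20.05
tcp_pos: [0.443, -0.2446, 0.1439]
orientation: [3.134, -0.139, 0.023]
contact_force: [0.7, 0.8, -0.1]
grip_width: 0.0662
```

```bash
python3 o.py; python3 -c "
from h import *
g=grab('scene')
a=cv2.resize(g['img'][125:195,180:260],(400,350),interpolation=cv2.INTER_CUBIC)
b=cv2.resize(g['img'][180:250,190:270],(400,350),interpolation=cv2.INTER_CUBIC)
cv2.imwrite('pics/s1.png',np.hstack([a,b])[:,:,::-1])"
```

```text
t 20.05 [ 0.443  -0.2446  0.1439] zaxis [ 0.015 -0.005 -1.   ] rot to target [ 0.0051  0.0147 -0.0021] w 0.0662 F [ 0.7  0.8 -0.1]
```

View pics/s1.png

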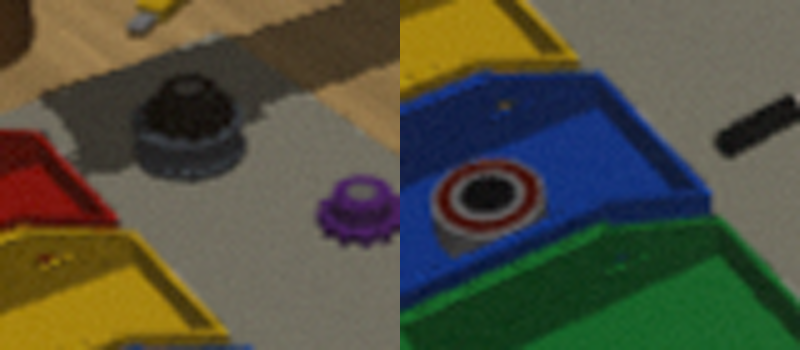

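The bearing lies flat in the blue bin. The sprocket hub is at left crop (190,86), the pulley top at about (189,117).

```bash
python3 -c "
from h import *
g=grab('scene')
print(pt(g,217.5,141.7,.047).round(4),pt(g,217.3,147.9,.027).round(4), pt(g,190+488/5/1-80-.5,180+195/5-.5,.03).round(4))
print(px(g,[.4315,-.2589,.047]),px(g,[.433,-.260,.027]))
"
```

```text
[ 0.4329 -0.2579  0.047 ] [ 0.4354 -0.2581  0.027 ] [ 0.6171 -0.0204  0.03  ]
[217.73082934 141.40203341] [217.64226492 147.34579266]
```

Request:
send_rows:
  motion:
    - {"dp": [-0.011, -0.014, -0.03], "rot": [0.005, 0.015, 0], "grip": 0.066}
    - {"dp": [0, 0, -0.035], "rot": [0, 0, 0], "grip": 0.066}
    - {"dp": [0, 0, -0.025], "rot": [0, 0, 0], "grip": 0.066}
    - {"dp": [0, 0, 0], "rot": [0, 0, 0], "grip": 0.066}

```text
clock: 20.65
tcp_pos: [0.4426, -0.249, 0.0557]
orientation: [-3.138, 0.111, -0.016]
contact_force: [-0.3, 0.1, 1.1]
grip_width: 0.0662
```

```bash
python3 o.py
```

```text
t 20.65 [ 0.4426 -0.249   0.0557] zaxis [ 0.01   0.001 -1.   ] rot to target [-0.0014  0.01   -0.0203] w 0.0662 F [-0.3  0.1  1.1]
```

Request:
send_rows:
  motion:
    - {"dp": [-0.0105, -0.01, 0], "rot": [0, 0.01, -0.02], "grip": 0.066}
    - {"dp": [0, 0, -0.02], "rot": [0, 0, 0], "grip": 0.066}
    - {"dp": [0, 0, 0], "rot": [0, 0, 0], "grip": 0.066}

```text
clock: 21.02
tcp_pos: [0.4346, -0.2598, 0.0391]
orientation: [3.137, -0.141, 0.006]
contact_force: [-0.4, 0.4, 0.3]
grip_width: 0.0658
```

```bash
python3 o.py
```

```text
t 21.02 [ 0.4346 -0.2598  0.0391] zaxis [ 0.004 -0.001 -1.   ] rot to target [ 0.0011  0.0038 -0.0009] w 0.0658 F [-0.4  0.4  0.3]
```

Request:
send_rows:
  motion:
    - {"dp": [-0.002, 0.001, -0.015], "rot": [0, 0.004, 0], "grip": 0.066}
    - {"dp": [0, 0, -0.008], "rot": [0, 0, 0], "grip": 0.056}
    - {"dp": [0, 0, 0], "rot": [0, 0, 0], "grip": 0.044}
    - {"dp": [0, 0, 0], "rot": [0, 0, 0], "grip": 0.044}
    - {"dp": [0, 0, 0], "rot": [0, 0, 0], "grip": 0.044}
  grip_force: 20

```text
clock: 21.65
tcp_pos: [0.4338, -0.2599, 0.0172]
orientation: [3.135, -0.142, 0.004]
contact_force: [0.9, -0.4, 0.4]
grip_width: 0.0441
```

Request:
send_rows:
  motion:
    - {"dp": [0, 0, -0.002], "rot": [0, 0, 0], "grip": 0.044}
    - {"dp": [0, 0, 0], "rot": [0, 0, 0], "grip": 0.044}

```text
clock: 21.9
tcp_pos: [0.434, -0.26, 0.0153]
orientation: [3.135, -0.142, 0.005]
contact_force: [-0.9, -0.8, 0.0]
grip_width: 0.0443
```

Request:
send_rows:
  motion:
    - {"dp": [0, 0, -0.002], "rot": [0, 0, 0], "grip": 0.044}
    - {"dp": [0, 0, 0], "rot": [0, 0, 0], "grip": 0.044}

```text
clock: 22.15
tcp_pos: [0.434, -0.2601, 0.0132]
orientation: [3.135, -0.142, 0.005]
contact_force: [-0.4, -0.4, -0.0]
grip_width: 0.0439
```

Request:
send_rows:
  motion:
    - {"dp": [0, 0, -0.002], "rot": [0, 0, 0], "grip": 0.044}
    - {"dp": [0, 0, 0], "rot": [0, 0, 0], "grip": 0.044}

```text
clock: 22.4
tcp_pos: [0.434, -0.2601, 0.0111]
orientation: [3.135, -0.142, 0.005]
contact_force: [0.3, 0.2, 0.4]
grip_width: 0.0439
```

Request:
send_rows:
  motion:
    - {"dp": [0, 0, -0.002], "rot": [0, 0, 0], "grip": 0.044}
    - {"dp": [0, 0, 0], "rot": [0, 0, 0], "grip": 0.044}

```text
clock: 22.65
tcp_pos: [0.4339, -0.26, 0.0089]
orientation: [3.135, -0.142, 0.005]
contact_force: [0.1, -0.1, 1.1]
grip_width: 0.0438
```

Request:
send_rows:
  motion:
    - {"dp": [0, 0, -0.002], "rot": [0, 0, 0], "grip": 0.044}
    - {"dp": [0, 0, 0], "rot": [0, 0, 0], "grip": 0.044}

```text
clock: 22.9
tcp_pos: [0.434, -0.2601, 0.0068]
orientation: [3.135, -0.143, 0.005]
contact_force: [-0.1, 0.2, 0.5]
grip_width: 0.0442
```

Request:
send_rows:
  motion:
    - {"dp": [0, 0, -0.002], "rot": [0, 0, 0], "grip": 0.044}
    - {"dp": [0, 0, 0], "rot": [0, 0, 0], "grip": 0.044}

```text
clock: 23.15
tcp_pos: [0.434, -0.2601, 0.0046]
orientation: [3.135, -0.142, 0.005]
contact_force: [0.4, 0.2, 0.3]
grip_width: 0.0443
```

Request:
send_rows:
  motion:
    - {"dp": [0, 0, -0.002], "rot": [0, 0, 0], "grip": 0.044}
    - {"dp": [0, 0, 0], "rot": [0, 0, 0], "grip": 0.044}

```text
clock: 23.4
tcp_pos: [0.434, -0.26, 0.0025]
orientation: [3.135, -0.142, 0.005]
contact_force: [-0.1, -0.8, 0.5]
grip_width: 0.0441
```

Request:
send_rows:
  motion:
    - {"dp": [0, 0, -0.002], "rot": [0, 0, 0], "grip": 0.044}
    - {"dp": [0, 0, 0], "rot": [0, 0, 0], "grip": 0.044}

```text
clock: 23.65
tcp_pos: [0.4342, -0.2602, 0.0009]
orientation: [3.134, -0.143, 0.005]
contact_force: [-1.6, 0.8, 3.8]
grip_width: 0.0444
```

Contact with the plate at TCP 0.001. I'll raise 3 mm and close on the hub.

Request:
send_rows:
  motion:
    - {"dp": [0, 0, 0.003], "rot": [0, 0, 0], "grip": 0.044}
    - {"dp": [0, 0, 0], "rot": [0, 0, 0], "grip": 0.025}
    - {"dp": [0, 0, 0], "rot": [0, 0, 0], "grip": 0.025}
    - {"dp": [0, 0, 0], "rot": [0, 0, 0], "grip": 0.025}
    - {"dp": [0, 0, 0], "rot": [0, 0, 0], "grip": 0.025}
    - {"dp": [0, 0, 0], "rot": [0, 0, 0], "grip": 0.025}
  grip_force: 40

```text
clock: 24.4
tcp_pos: [0.4341, -0.2602, 0.0044]
orientation: [3.134, -0.143, 0.004]
contact_force: [0.3, 0.4, 1.9]
grip_width: 0.0319
```

```bash
python3 o.py
```

```text
t 24.4 [ 0.4341 -0.2602  0.0044] zaxis [ 0.003 -0.004 -1.   ] rot to target [0.0043 0.0026 0.0002] w 0.0319 F [0.3 0.4 1.9]
```

Request:
send_rows:
  motion:
    - {"dp": [0, 0, 0.01], "rot": [0, 0, 0], "grip": 0.025}
    - {"dp": [0, 0, 0.025], "rot": [0, 0, 0], "grip": 0.025}
    - {"dp": [0, 0, 0.035], "rot": [0, 0, 0], "grip": 0.025}
    - {"dp": [0, 0, 0.04], "rot": [0, 0, 0], "grip": 0.025}
    - {"dp": [0.012, 0.022, 0], "rot": [0, 0, 0], "grip": 0.025}
    - {"dp": [0.024, 0.045, 0], "rot": [0, 0, 0], "grip": 0.025}
    - {"dp": [0.024, 0.045, 0], "rot": [0, 0, 0], "grip": 0.025}
    - {"dp": [0.024, 0.045, 0], "rot": [0, 0, 0], "grip": 0.025}
    - {"dp": [0.024, 0.045, 0], "rot": [0, 0, 0], "grip": 0.025}
    - {"dp": [0.024, 0.045, 0], "rot": [0, 0, 0], "grip": 0.025}
    - {"dp": [0.024, 0.045, 0], "rot": [0, 0, 0], "grip": 0.025}
    - {"dp": [0.024, 0.045, 0], "rot": [0, 0, 0], "grip": 0.025}
    - {"dp": [0.01, 0.02, 0], "rot": [0, 0, 0], "grip": 0.025}
    - {"dp": [0, 0, 0], "rot": [0, 0, 0], "grip": 0.025}

```text
clock: 26.15
tcp_pos: [0.6256, 0.107, 0.1235]
orientation: [3.134, -0.152, 0.007]
contact_force: [-0.1, -1.6, -1.6]
grip_width: 0.0321
```

```bash
python3 o.py
```

```text
t 26.15 [0.6256 0.107  0.1235] zaxis [ 0.004 -0.004 -1.   ] rot to target [0.0043 0.004  0.0062] w 0.0321 F [-0.1 -1.6 -1.6]
```

Request:
send_rows:
  motion:
    - {"dp": [0, -0.01, 0], "rot": [0.004, 0.004, 0.006], "grip": 0.025}
    - {"dp": [0, 0, -0.03], "rot": [0, 0, 0], "grip": 0.025}
    - {"dp": [0, 0, -0.03], "rot": [0, 0, 0], "grip": 0.025}
    - {"dp": [0, 0, -0.03], "rot": [0, 0, 0], "grip": 0.025}
    - {"dp": [0, 0, -0.025], "rot": [0, 0, 0], "grip": 0.025}
    - {"dp": [0, 0, 0], "rot": [0, 0, 0], "grip": 0.025}

```text
clock: 26.9
tcp_pos: [0.6237, 0.0754, 0.0062]
orientation: [3.126, -0.169, -0.003]
contact_force: [-0.6, -0.5, -1.2]
grip_width: 0.0319
```

```bash
python3 o.py
```

```text
t 26.9 [0.6237 0.0754 0.0062] zaxis [-0.003 -0.011 -1.   ] rot to target [ 0.011  -0.0026  0.0172] w 0.0319 F [-0.6 -0.5 -1.2]
```

Request:
send_rows:
  motion:
    - {"dp": [0, 0.01, 0], "rot": [0.005, 0, 0.008], "grip": 0.025}
    - {"dp": [0, 0.01, 0], "rot": [0.005, 0, 0.008], "grip": 0.025}
    - {"dp": [0, 0, 0], "rot": [0, 0, 0], "grip": 0.025}

```text
clock: 27.28
tcp_pos: [0.6256, 0.0949, 0.0096]
orientation: [3.138, -0.147, 0.002]
contact_force: [-0.5, 0.2, -1.1]
grip_width: 0.0319
```

```bash
python3 o.py
```

```text
t 27.27 [0.6256 0.0949 0.0096] zaxis [ 0.002 -0.    -1.   ] rot to target [0.0001 0.0016 0.0027] w 0.0319 F [-0.5  0.2 -1.1]
```

Good. Fine descent to about -0.0126.

Request:
send_rows:
  motion:
    - {"dp": [0, 0.001, -0.01], "rot": [0, 0, 0], "grip": 0.025}
    - {"dp": [0, 0, -0.008], "rot": [0, 0, 0], "grip": 0.025}
    - {"dp": [0, 0, 0], "rot": [0, 0, 0], "grip": 0.025}

```text
clock: 27.65
tcp_pos: [0.6258, 0.0961, -0.0091]
orientation: [3.138, -0.146, 0.004]
contact_force: [-0.0, -0.2, -1.2]
grip_width: 0.0319
```

Request:
send_rows:
  motion:
    - {"dp": [0, 0, -0.003], "rot": [0, 0, 0], "grip": 0.025}
    - {"dp": [0, 0, 0], "rot": [0, 0, 0], "grip": 0.025}

```text
clock: 27.9
tcp_pos: [0.626, 0.0961, -0.0124]
orientation: [3.138, -0.146, 0.004]
contact_force: [0.2, 0.4, -0.5]
grip_width: 0.0316
```

Request:
send_rows:
  motion:
    - {"dp": [0, 0, -0.002], "rot": [0, 0, 0], "grip": 0.025}
    - {"dp": [0, 0, 0], "rot": [0, 0, 0], "grip": 0.025}

```text
clock: 28.15
tcp_pos: [0.6264, 0.0961, -0.0121]
orientation: [3.137, -0.146, 0.005]
contact_force: [0.2, -0.3, -0.9]
grip_width: 0.0323
```

```bash
python3 o.py
```

```text
t 28.15 [ 0.6264  0.0961 -0.0121] zaxis [ 0.003 -0.001 -1.   ] rot to target [0.0013 0.0032 0.0025] w 0.0323 F [ 0.2 -0.3 -0.9]
```

Request:
send_rows:
  motion:
    - {"dp": [0, 0, 0], "rot": [0, 0, 0], "grip": 0.044}
    - {"dp": [0, 0, 0], "rot": [0, 0, 0], "grip": 0.052}
    - {"dp": [0, 0, 0], "rot": [0, 0, 0], "grip": 0.052}
    - {"dp": [0, 0, 0], "rot": [0, 0, 0], "grip": 0.052}
    - {"dp": [0, 0, 0.02], "rot": [0, 0, 0], "grip": 0.052}
    - {"dp": [0, 0, 0.04], "rot": [0, 0, 0], "grip": 0.06}
    - {"dp": [0, 0, 0.05], "rot": [0, 0, 0], "grip": 0.08}
    - {"dp": [-0.03, 0, 0.03], "rot": [0, 0, 0], "grip": 0.0854}
    - {"dp": [-0.04, 0.01, 0], "rot": [0, 0, 0], "grip": 0.0854}
    - {"dp": [-0.04, 0.02, 0], "rot": [0, 0, 0], "grip": 0.0854}
    - {"dp": [-0.04, 0.04, 0], "rot": [0, 0, 0], "grip": 0.0854}
    - {"dp": [0, 0.01, 0], "rot": [0, 0, 0], "grip": 0.0854}
    - {"dp": [0, 0, 0], "rot": [0, 0, 0], "grip": 0.0854}

```text
clock: 29.78
tcp_pos: [0.4754, 0.179, 0.1437]
orientation: [-3.137, 0.147, -0.027]
contact_force: [-0.1, -0.1, -1.1]
grip_width: 0.0853
```

```bash
python3 o.py; python3 -c "
from h import *
g=grab('scene')
a=cv2.resize(g['img'][205:275,290:370],(400,350),interpolation=cv2.INTER_CUBIC)
b=cv2.resize(g['img'][210:280,200:280],(400,350),interpolation=cv2.INTER_CUBIC)
cv2.imwrite('pics/s2.png',np.hstack([a,b])[:,:,::-1])"
```

```text
t 29.77 [0.4754 0.179  0.1437] zaxis [ 0.017  0.001 -1.   ] rot to target [-0.0006  0.0172  0.0027] w 0.0853 F [-0.1 -0.1 -1.1]
```

View pics/s2.png

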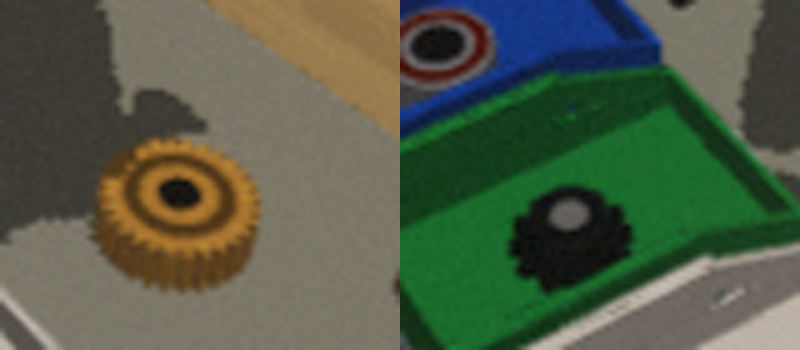

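The sprocket lies flat in the green bin at right crop (570,235). The gear bore is at left crop (179,192).

```bash
python3 -c "
from h import *
g=grab('scene')
s=g['img'][205:275,290:370].astype(int).sum(2)
m=(s<75).astype(np.uint8); m[:32]=0;m[46:]=0;m[:,:27]=0;m[:,46:]=0
M=cv2.moments(m,True);u,v=M['m10']/M['m00']+290,M['m01']/M['m00']+205
print(M['m00'],u,v,pt(g,u,v,.027).round(4),pt(g,325.3,242.9,.027).round(4))
"
```

```text
23.0 325.39130434782606 243.1304347826087 [0.4618 0.1942 0.027 ] [0.4615 0.1936 0.027 ]
```

Request:
send_rows:
  motion:
    - {"dp": [-0.015, 0.014, 0], "rot": [0, 0.017, 0.003], "grip": 0.0854}
    - {"dp": [0, 0, -0.03], "rot": [0, 0, 0], "grip": 0.0854}
    - {"dp": [0, 0, -0.04], "rot": [0, 0, 0], "grip": 0.0854}
    - {"dp": [0, 0, -0.03], "rot": [0, 0, 0], "grip": 0.0854}
    - {"dp": [0, 0, 0], "rot": [0, 0, 0], "grip": 0.0854}

```text
clock: 30.5
tcp_pos: [0.4601, 0.1929, 0.041]
orientation: [-3.136, 0.154, 0.006]
contact_force: [-0.4, -0.4, 1.4]
grip_width: 0.0854
```

```bash
python3 o.py
```

```text
t 30.5 [0.4601 0.1929 0.041 ] zaxis [-0.004  0.002 -1.   ] rot to target [-0.0015 -0.004   0.0073] w 0.0854 F [-0.4 -0.4  1.4]
```

Request:
send_rows:
  motion:
    - {"dp": [0, 0, -0.02], "rot": [0, -0.004, 0.005], "grip": 0.0854}
    - {"dp": [0, 0, -0.015], "rot": [0, 0, 0], "grip": 0.0854}
    - {"dp": [0, 0, -0.012], "rot": [0, 0, 0], "grip": 0.0854}
    - {"dp": [0, 0, -0.008], "rot": [0, 0, 0], "grip": 0.0854}
    - {"dp": [0, 0, 0], "rot": [0, 0, 0], "grip": 0.0854}

```text
clock: 31.12
tcp_pos: [0.4628, 0.1949, -0.0126]
orientation: [-3.134, 0.149, -0.006]
contact_force: [-0.3, 0.0, 0.3]
grip_width: 0.0859
```

```bash
python3 o.py
```

```text
t 31.12 [ 0.4628  0.1949 -0.0126] zaxis [ 0.004  0.004 -1.   ] rot to target [-0.0039  0.004   0.0039] w 0.0859 F [-0.3  0.   0.3]
```

Request:
send_rows:
  motion:
    - {"dp": [-0.003, -0.002, -0.005], "rot": [-0.004, 0.004, 0.003], "grip": 0.0854}
    - {"dp": [0, 0, -0.006], "rot": [0, 0, 0], "grip": 0.0854}
    - {"dp": [0, 0, 0], "rot": [0, 0, 0], "grip": 0.05}
    - {"dp": [0, 0, 0], "rot": [0, 0, 0], "grip": 0.05}
    - {"dp": [0, 0, 0], "rot": [0, 0, 0], "grip": 0.05}
    - {"dp": [0, 0, 0], "rot": [0, 0, 0], "grip": 0.05}
    - {"dp": [0, 0, 0], "rot": [0, 0, 0], "grip": 0.05}
  grip_force: 80

```text
clock: 32.0
tcp_pos: [0.46, 0.1929, -0.0226]
orientation: [3.138, -0.144, 0.002]
contact_force: [-0.0, -0.8, 0.1]
grip_width: 0.0632
```

```bash
python3 o.py
```

```text
t 32.0 [ 0.46    0.1929 -0.0226] zaxis [ 0.001 -0.001 -1.   ] rot to target [0.0008 0.001  0.001 ] w 0.0632 F [-0.  -0.8  0.1]
```

Request:
send_rows:
  motion:
    - {"dp": [0, 0, 0.008], "rot": [0, 0, 0], "grip": 0.05}
    - {"dp": [0, 0, 0.02], "rot": [0, 0, 0], "grip": 0.05}
    - {"dp": [0, 0, 0.035], "rot": [0, 0, 0], "grip": 0.05}
    - {"dp": [0, 0, 0.04], "rot": [0, 0, 0], "grip": 0.05}
    - {"dp": [0, 0, 0.02], "rot": [0, 0, 0], "grip": 0.05}
    - {"dp": [0.009, -0.02, 0], "rot": [0, 0, 0], "grip": 0.05}
    - {"dp": [0.018, -0.041, 0], "rot": [0, 0, 0], "grip": 0.05}
    - {"dp": [0.018, -0.041, 0], "rot": [0, 0, 0], "grip": 0.05}
    - {"dp": [0.018, -0.041, 0], "rot": [0, 0, 0], "grip": 0.05}
    - {"dp": [0.018, -0.041, 0], "rot": [0, 0, 0], "grip": 0.05}
    - {"dp": [0.018, -0.041, 0], "rot": [0, 0, 0], "grip": 0.05}
    - {"dp": [0.018, -0.041, 0], "rot": [0, 0, 0], "grip": 0.05}
    - {"dp": [0.018, -0.04, 0], "rot": [0, 0, 0], "grip": 0.05}
    - {"dp": [0.009, -0.02, 0], "rot": [0, 0, 0], "grip": 0.05}
    - {"dp": [0, 0, 0], "rot": [0, 0, 0], "grip": 0.05}
    - {"dp": [0, 0, 0], "rot": [0, 0, 0], "grip": 0.05}

```text
clock: 34.0
tcp_pos: [0.5914, -0.1461, 0.099]
orientation: [3.135, -0.134, -0.035]
contact_force: [0.2, 0.5, -6.3]
grip_width: 0.0629
```

```bash
python3 o.py
```

```text
t 34.0 [ 0.5914 -0.1461  0.099 ] zaxis [-0.023 -0.002 -1.   ] rot to target [ 0.0022 -0.0225 -0.0056] w 0.0629 F [ 0.2  0.5 -6.3]
```

Request:
send_rows:
  motion:
    - {"dp": [0.012, 0.007, 0], "rot": [0.002, -0.022, -0.005], "grip": 0.05}
    - {"dp": [0, 0, 0], "rot": [0, 0, 0], "grip": 0.05}
    - {"dp": [0, 0, -0.02], "rot": [0, 0, 0], "grip": 0.05}
    - {"dp": [0, 0, -0.02], "rot": [0, 0, 0], "grip": 0.05}
    - {"dp": [0, 0, 0], "rot": [0, 0, 0], "grip": 0.05}

```text
clock: 34.62
tcp_pos: [0.6024, -0.134, 0.0554]
orientation: [-3.137, 0.132, 0.003]
contact_force: [-1.1, -0.0, -7.0]
grip_width: 0.0631
```

```bash
python3 o.py
```

```text
t 34.62 [ 0.6024 -0.134   0.0554] zaxis [-0.002  0.002 -1.   ] rot to target [-0.0017 -0.0018 -0.0064] w 0.0631 F [-1.1 -0.  -7. ]
```

Request:
send_rows:
  motion:
    - {"dp": [0.001, -0.005, 0], "rot": [0, 0, -0.005], "grip": 0.05}
    - {"dp": [0, 0, -0.012], "rot": [0, 0, 0], "grip": 0.05}
    - {"dp": [0, 0, -0.012], "rot": [0, 0, 0], "grip": 0.05}
    - {"dp": [0, 0, 0], "rot": [0, 0, 0], "grip": 0.05}

```text
clock: 35.12
tcp_pos: [0.6037, -0.1401, 0.0297]
orientation: [-3.137, 0.143, 0.003]
contact_force: [-0.6, -0.1, -6.8]
grip_width: 0.0635
```

```bash
python3 o.py
```

```text
t 35.12 [ 0.6037 -0.1401  0.0297] zaxis [-0.002  0.001 -1.   ] rot to target [-0.0015 -0.0016  0.0001] w 0.0635 F [-0.6 -0.1 -6.8]
```

Request:
send_rows:
  motion:
    - {"dp": [0, 0, -0.012], "rot": [0, 0, 0], "grip": 0.05}
    - {"dp": [0, 0, -0.012], "rot": [0, 0, 0], "grip": 0.05}
    - {"dp": [0, 0, -0.01], "rot": [0, 0, 0], "grip": 0.05}
    - {"dp": [0, 0, -0.004], "rot": [0, 0, 0], "grip": 0.05}
    - {"dp": [0, 0, 0], "rot": [0, 0, 0], "grip": 0.05}

```text
clock: 35.75
tcp_pos: [0.6039, -0.1398, -0.0111]
orientation: [-3.137, 0.142, 0.002]
contact_force: [-0.3, -0.1, -6.7]
grip_width: 0.0631
```

Request:
send_rows:
  motion:
    - {"dp": [0, 0, -0.002], "rot": [0, 0, 0], "grip": 0.05}
    - {"dp": [0, 0, 0], "rot": [0, 0, 0], "grip": 0.05}

```text
clock: 36.0
tcp_pos: [0.6045, -0.1399, -0.0126]
orientation: [-3.137, 0.142, 0.001]
contact_force: [-0.1, -0.9, -7.4]
grip_width: 0.063
```

```bash
python3 o.py
```

```text
t 36.0 [ 0.6045 -0.1399 -0.0126] zaxis [-0.     0.002 -1.   ] rot to target [-0.0015 -0.0003 -0.0002] w 0.063 F [-0.1 -0.9 -7.4]
```

Request:
send_rows:
  motion:
    - {"dp": [0, 0, -0.002], "rot": [0, 0, 0], "grip": 0.05}
    - {"dp": [0, 0, 0], "rot": [0, 0, 0], "grip": 0.05}

```text
clock: 36.25
tcp_pos: [0.6049, -0.14, -0.0143]
orientation: [-3.137, 0.142, -0.001]
contact_force: [0.1, -0.3, -6.8]
grip_width: 0.063
```

Request:
send_rows:
  motion:
    - {"dp": [0, 0, -0.002], "rot": [0, 0, 0], "grip": 0.05}
    - {"dp": [0, 0, 0], "rot": [0, 0, 0], "grip": 0.05}

```text
clock: 36.5
tcp_pos: [0.6053, -0.14, -0.0155]
orientation: [-3.137, 0.142, -0.002]
contact_force: [-0.6, 0.1, -7.8]
grip_width: 0.0631
```

```bash
python3 o.py
```

```text
t 36.5 [ 0.6053 -0.14   -0.0155] zaxis [ 0.001  0.001 -1.   ] rot to target [-0.0009  0.0013 -0.    ] w 0.0631 F [-0.6  0.1 -7.8]
```

Request:
send_rows:
  motion:
    - {"dp": [0, 0, -0.0015], "rot": [0, 0, 0], "grip": 0.05}
    - {"dp": [0, 0, 0], "rot": [0, 0, 0], "grip": 0.05}

```text
clock: 36.75
tcp_pos: [0.6054, -0.14, -0.0154]
orientation: [-3.138, 0.143, -0.002]
contact_force: [0.5, -0.2, -6.8]
grip_width: 0.0633
```

Request:
send_rows:
  motion:
    - {"dp": [0, 0, -0.0015], "rot": [0, 0, 0], "grip": 0.05}
    - {"dp": [0, 0, 0], "rot": [0, 0, 0], "grip": 0.05}

```text
clock: 37.0
tcp_pos: [0.6055, -0.1401, -0.0155]
orientation: [3.138, -0.143, 0.002]
contact_force: [-1.3, 0.0, -7.4]
grip_width: 0.0629
```

```bash
python3 -c "
from h import *
g=grab('scene')
f=g['img']; cv2.imwrite('pics/s3.png',cv2.resize(f[150:220,150:230],(640,560),interpolation=cv2.INTER_CUBIC)[:,:,::-1])
print(px(g,[.605,-.14,.034]),px(g,[.605,-.14,.044]),get_obs()['tcp_pos'])"
```

```text
[185.44813766 188.89417535] [184.88453478 185.71276577] [ 0.60557131 -0.14010756 -0.0155488 ]
```

Stalled exactly at the predicted height (-0.0155). I'll release, rise and move towards the pulley.

Request:
send_rows:
  motion:
    - {"dp": [0, 0, 0], "rot": [0, 0, 0], "grip": 0.07}
    - {"dp": [0, 0, 0], "rot": [0, 0, 0], "grip": 0.08}
    - {"dp": [0, 0, 0], "rot": [0, 0, 0], "grip": 0.08}
    - {"dp": [0, 0, 0], "rot": [0, 0, 0], "grip": 0.08}
    - {"dp": [0, 0, 0.015], "rot": [0, 0, 0], "grip": 0.08}
    - {"dp": [0, 0, 0.035], "rot": [0, 0, 0], "grip": 0.08}
    - {"dp": [0, 0, 0.05], "rot": [0, 0, 0], "grip": 0.0854}
    - {"dp": [-0.02, -0.01, 0.04], "rot": [0, 0, 0], "grip": 0.0854}
    - {"dp": [-0.045, -0.03, 0.01], "rot": [0, 0, 0], "grip": 0.0854}
    - {"dp": [-0.045, -0.03, 0], "rot": [0, 0, 0], "grip": 0.0854}
    - {"dp": [-0.045, -0.03, 0], "rot": [0, 0, 0], "grip": 0.0854}
    - {"dp": [-0.01, -0.02, 0], "rot": [0, 0, 0], "grip": 0.0854}
    - {"dp": [0, 0, 0], "rot": [0, 0, 0], "grip": 0.0854}

```text
clock: 38.67
tcp_pos: [0.4408, -0.2619, 0.1497]
orientation: [3.134, -0.139, 0.026]
contact_force: [0.4, -0.1, -0.6]
grip_width: 0.0853
```

```bash
python3 o.py; python3 -c "
from h import *
g=grab('scene'); im=g['img']
s=im[135:165,195:240].astype(int).sum(2)
print('pred',px(g,[.434,-.26,.027]))
for y in range(0,30): print(y+135,' '.join('%3d'%x for x in s[y]))
# gear bore in yellow
u,v=px(g,[.6055,-.14,.034]).round().astype(int);print(u,v)
t=im[v-10:v+11,u-10:u+11].astype(int).sum(2);m=(t<90).astype(np.uint8);M=cv2.moments(m,True)
if M['m00']>0:
    a,b=M['m10']/M['m00']+u-10,M['m01']/M['m00']+v-10;print(M['m00'],a,b,pt(g,a,b,.034))
"
```

```text
t 38.67 [ 0.4408 -0.2619  0.1497] zaxis [ 0.016 -0.006 -1.   ] rot to target [ 0.0056  0.0163 -0.0021] w 0.0853 F [ 0.4 -0.1 -0.6]
pred [217.35373889 147.46202905]
135 347 349 367 364 355 306 283 288 290 231 166 173 167 161 182 174 165 165 186 179 170 164 168 173 156 162 166 161 153 157 159 164 156 168 181 156 169 178 182 179 176 176 166 165 177
136 348 341 329 324 316 253 166 156 168 172 170 171 172 171 167 161 164 161 161 153 156 159 160 163 169 165 161 159 167 160 166 163 162 161 156 156 170 166 166 169 169 184 171 176 164
137 296 303 235 174 176 173 188 171 168 158 173 178 163 164 155 167 163 162 160 160 163 164 158 166 150 161 161 156 168 156 170 156 158 171 164 160 167 165 171 164 165 175 171 178 173
138 181 175 172 174 175 185 175 164 168 163 183 172 169 165 165 161 158 162 155 157 160 165 161 151 163 159 147 159 156 167 160 168 156 168 161 157 160 160 162 166 162 159 170 177 178
139 171 179 153 171 176 166 154 150 172 161 162 157 162 160 157 162 164 157 164 145 154 165 158 155 154 162 163 169 159 155 160 155 159 165 159 160 162 164 157 158 151 159 166 184 169
140 169 171 164 
[... 3950 characters left out ...]
8 257 295 320 308 315 315 317 312 322 309 321 317 312 316 320 319 310 320 309 320
162  81 123 194 266 296 315 317 312 320 320 315 317 317 312 316 320 314 304 311 308 323 312 315 309 324 300 315 314 315 314 311 315 316 324 321 310 319 311 327 315 318 317 316 315 323
163  77  83 120 170 255 300 305 310 311 316 309 320 310 313 306 313 318 312 325 310 319 317 318 319 316 318 309 316 311 312 316 310 312 312 315 313 316 321 314 318 316 315 312 320 320
164  97  76  99 118 181 270 314 312 312 322 307 314 313 313 312 303 314 318 317 321 317 316 314 309 315 309 312 313 329 318 320 321 320 317 320 305 319 321 319 325 323 314 321 323 322
185 189
16.0 184.75 189.8125 [ 0.6081147  -0.13789671  0.034     ]
```

The gear bore reads at the right height in the yellow bin, at px (185,190). The pulley bore at px (217,148) puts it at about (0.434, -0.260).

Request:
send_rows:
  motion:
    - {"dp": [-0.007, 0.002, -0.02], "rot": [0.006, 0.016, -0.002], "grip": 0.0854}
    - {"dp": [0, 0, -0.035], "rot": [0, 0, 0], "grip": 0.0854}
    - {"dp": [0, 0, -0.035], "rot": [0, 0, 0], "grip": 0.0854}
    - {"dp": [0, 0, -0.02], "rot": [0, 0, 0], "grip": 0.0854}
    - {"dp": [0, 0, 0], "rot": [0, 0, 0], "grip": 0.0854}

```text
clock: 39.35
tcp_pos: [0.4361, -0.2503, 0.0329]
orientation: [-3.133, 0.122, 0.005]
contact_force: [1.0, 0.4, -0.4]
grip_width: 0.086
```

```bash
python3 o.py
```

```text
t 39.35 [ 0.4361 -0.2503  0.0329] zaxis [-0.003  0.006 -1.   ] rot to target [-0.0065 -0.0026 -0.013 ] w 0.086 F [ 1.   0.4 -0.4]
```

Request:
send_rows:
  motion:
    - {"dp": [-0.002, -0.01, 0], "rot": [-0.006, -0.002, -0.013], "grip": 0.0854}
    - {"dp": [0, 0, -0.015], "rot": [0, 0, 0], "grip": 0.0854}
    - {"dp": [0, 0, -0.015], "rot": [0, 0, 0], "grip": 0.0854}
    - {"dp": [0, 0, -0.012], "rot": [0, 0, 0], "grip": 0.0854}
    - {"dp": [0, 0, 0], "rot": [0, 0, 0], "grip": 0.0854}

```text
clock: 39.98
tcp_pos: [0.4352, -0.2603, -0.0111]
orientation: [3.138, -0.142, 0.002]
contact_force: [0.5, 0.1, -0.2]
grip_width: 0.0855
```

```bash
python3 o.py
```

```text
t 39.98 [ 0.4352 -0.2603 -0.0111] zaxis [ 0.001 -0.    -1.   ] rot to target [ 0.0003  0.001  -0.0005] w 0.0855 F [ 0.5  0.1 -0.2]
```

Request:
send_rows:
  motion:
    - {"dp": [-0.001, 0, -0.01], "rot": [0, 0, 0], "grip": 0.0854}
    - {"dp": [0, 0, -0.008], "rot": [0, 0, 0], "grip": 0.0854}
    - {"dp": [0, 0, 0], "rot": [0, 0, 0], "grip": 0.05}
    - {"dp": [0, 0, 0], "rot": [0, 0, 0], "grip": 0.05}
    - {"dp": [0, 0, 0], "rot": [0, 0, 0], "grip": 0.05}
    - {"dp": [0, 0, 0], "rot": [0, 0, 0], "grip": 0.05}
    - {"dp": [0, 0, 0], "rot": [0, 0, 0], "grip": 0.05}
  grip_force: 70

```text
clock: 40.85
tcp_pos: [0.4338, -0.2603, -0.0294]
orientation: [3.137, -0.142, 0.0]
contact_force: [-0.8, 0.3, -1.3]
grip_width: 0.064
```

```bash
python3 o.py
```

```text
t 40.85 [ 0.4338 -0.2603 -0.0294] zaxis [ 0.    -0.001 -1.   ] rot to target [ 0.0009  0.0002 -0.0004] w 0.064 F [-0.8  0.3 -1.3]
```

Request:
send_rows:
  motion:
    - {"dp": [0, 0, 0.008], "rot": [0, 0, 0], "grip": 0.05}
    - {"dp": [0, 0, 0.02], "rot": [0, 0, 0], "grip": 0.05}
    - {"dp": [0, 0, 0.035], "rot": [0, 0, 0], "grip": 0.05}
    - {"dp": [0, 0, 0.04], "rot": [0, 0, 0], "grip": 0.05}
    - {"dp": [0, 0, 0.02], "rot": [0, 0, 0], "grip": 0.05}
    - {"dp": [0.015, 0, 0], "rot": [0, 0, 0], "grip": 0.05}
    - {"dp": [0.035, 0, 0], "rot": [0, 0, 0], "grip": 0.05}
    - {"dp": [0.035, 0.002, 0], "rot": [0, 0, 0], "grip": 0.05}
    - {"dp": [0.035, 0.002, 0], "rot": [0, 0, 0], "grip": 0.05}
    - {"dp": [0.025, 0, 0], "rot": [0, 0, 0], "grip": 0.05}
    - {"dp": [0.01, 0, 0], "rot": [0, 0, 0], "grip": 0.05}
    - {"dp": [0, 0, 0], "rot": [0, 0, 0], "grip": 0.05}

```text
clock: 42.35
tcp_pos: [0.5901, -0.2525, 0.0909]
orientation: [-3.134, 0.141, 0.017]
contact_force: [0.1, 0.7, -4.4]
grip_width: 0.0639
```

```bash
python3 o.py
```

```text
t 42.35 [ 0.5901 -0.2525  0.0909] zaxis [-0.011  0.005 -1.   ] rot to target [-0.0047 -0.0108 -0.0008] w 0.0639 F [ 0.1  0.7 -4.4]
```

Request:
send_rows:
  motion:
    - {"dp": [0.003, -0.005, 0], "rot": [-0.005, -0.01, 0], "grip": 0.05}
    - {"dp": [0, 0, -0.02], "rot": [0, 0, 0], "grip": 0.05}
    - {"dp": [0, 0, -0.025], "rot": [0, 0, 0], "grip": 0.05}
    - {"dp": [0, 0, -0.015], "rot": [0, 0, 0], "grip": 0.05}
    - {"dp": [0, 0, 0], "rot": [0, 0, 0], "grip": 0.05}

```text
clock: 42.98
tcp_pos: [0.5879, -0.2596, 0.0257]
orientation: [3.137, -0.146, -0.009]
contact_force: [0.4, -0.1, -4.9]
grip_width: 0.0639
```

```bash
python3 o.py
```

```text
t 42.98 [ 0.5879 -0.2596  0.0257] zaxis [-0.006 -0.001 -1.   ] rot to target [ 0.0011 -0.0055  0.0024] w 0.0639 F [ 0.4 -0.1 -4.9]
```

Request:
send_rows:
  motion:
    - {"dp": [0.004, 0.002, 0], "rot": [0, -0.005, 0.002], "grip": 0.05}
    - {"dp": [0, 0, -0.012], "rot": [0, 0, 0], "grip": 0.05}
    - {"dp": [0, 0, -0.012], "rot": [0, 0, 0], "grip": 0.05}
    - {"dp": [0, 0, -0.01], "rot": [0, 0, 0], "grip": 0.05}
    - {"dp": [0, 0, -0.008], "rot": [0, 0, 0], "grip": 0.05}
    - {"dp": [0, 0, 0], "rot": [0, 0, 0], "grip": 0.05}

```text
clock: 43.72
tcp_pos: [0.5931, -0.2577, -0.018]
orientation: [3.137, -0.143, 0.003]
contact_force: [-0.9, -0.8, -4.0]
grip_width: 0.064
```

Request:
send_rows:
  motion:
    - {"dp": [0, 0, -0.002], "rot": [0, 0, 0], "grip": 0.05}
    - {"dp": [0, 0, 0], "rot": [0, 0, 0], "grip": 0.05}

```text
clock: 43.98
tcp_pos: [0.5935, -0.2578, -0.0198]
orientation: [3.136, -0.143, 0.004]
contact_force: [-0.1, 0.2, -4.6]
grip_width: 0.0641
```

```bash
python3 o.py
```

```text
t 43.98 [ 0.5935 -0.2578 -0.0198] zaxis [ 0.003 -0.002 -1.   ] rot to target [0.0021 0.0026 0.0003] w 0.0641 F [-0.1  0.2 -4.6]
```

Request:
send_rows:
  motion:
    - {"dp": [0, 0, -0.002], "rot": [0, 0, 0], "grip": 0.05}
    - {"dp": [0, 0, 0], "rot": [0, 0, 0], "grip": 0.05}

```text
clock: 44.22
tcp_pos: [0.5939, -0.2579, -0.0213]
orientation: [3.136, -0.143, 0.006]
contact_force: [0.2, 0.7, -4.0]
grip_width: 0.0638
```

Request:
send_rows:
  motion:
    - {"dp": [0, 0, -0.0015], "rot": [0, 0, 0], "grip": 0.05}
    - {"dp": [0, 0, 0], "rot": [0, 0, 0], "grip": 0.05}

```text
clock: 44.48
tcp_pos: [0.5943, -0.2581, -0.0222]
orientation: [3.136, -0.143, 0.007]
contact_force: [0.1, -0.1, -4.2]
grip_width: 0.0633
```

Request:
send_rows:
  motion:
    - {"dp": [0, 0, -0.0015], "rot": [0, 0, 0], "grip": 0.05}
    - {"dp": [0, 0, 0], "rot": [0, 0, 0], "grip": 0.05}

```text
clock: 44.72
tcp_pos: [0.5944, -0.2581, -0.0221]
orientation: [3.135, -0.143, 0.006]
contact_force: [0.0, 0.1, -4.0]
grip_width: 0.0641
```

Stalled at the predicted -0.022, so it is on the floor. Releasing, rising and moving off towards the robot's right.

Request:
send_rows:
  motion:
    - {"dp": [0, 0, 0], "rot": [0, 0, 0], "grip": 0.07}
    - {"dp": [0, 0, 0], "rot": [0, 0, 0], "grip": 0.08}
    - {"dp": [0, 0, 0], "rot": [0, 0, 0], "grip": 0.08}
    - {"dp": [0, 0, 0], "rot": [0, 0, 0], "grip": 0.08}
    - {"dp": [0, 0, 0.015], "rot": [0, 0, 0], "grip": 0.08}
    - {"dp": [0, 0, 0.035], "rot": [0, 0, 0], "grip": 0.08}
    - {"dp": [0, 0, 0.05], "rot": [0, 0, 0], "grip": 0.08}
    - {"dp": [0, 0, 0.05], "rot": [0, 0, 0], "grip": 0.08}
    - {"dp": [-0.04, -0.03, 0.03], "rot": [0, 0, 0], "grip": 0.08}
    - {"dp": [-0.05, -0.05, 0], "rot": [0, 0, 0], "grip": 0.08}
    - {"dp": [-0.05, -0.06, 0], "rot": [0, 0, 0], "grip": 0.08}
    - {"dp": [-0.02, -0.06, 0], "rot": [0, 0, 0], "grip": 0.08}
    - {"dp": [0, 0, 0], "rot": [0, 0, 0], "grip": 0.08}

```text
clock: 46.35
tcp_pos: [0.4444, -0.4473, 0.1744]
orientation: [3.128, -0.136, 0.026]
contact_force: [0.3, 0.8, 0.2]
grip_width: 0.0799
```

```bash
python3 o.py; python3 -c "
from h import *
f=grab('top');g=grab('scene')
a=cv2.resize(f['img'][100:220,120:420],(750,300),interpolation=cv2.INTER_CUBIC)
b=cv2.resize(g['img'][130:330,115:345],(345,300),interpolation=cv2.INTER_CUBIC)
c=np.zeros((300,750,3),np.uint8);c[:,:345]=b
cv2.imwrite('pics/fin.png',np.vstack([a,c])[:,:,::-1])"
```

```text
t 46.35 [ 0.4444 -0.4473  0.1744] zaxis [ 0.016 -0.011 -1.   ] rot to target [ 0.0112  0.0162 -0.0036] w 0.0799 F [0.3 0.8 0.2]
```

View pics/fin.png

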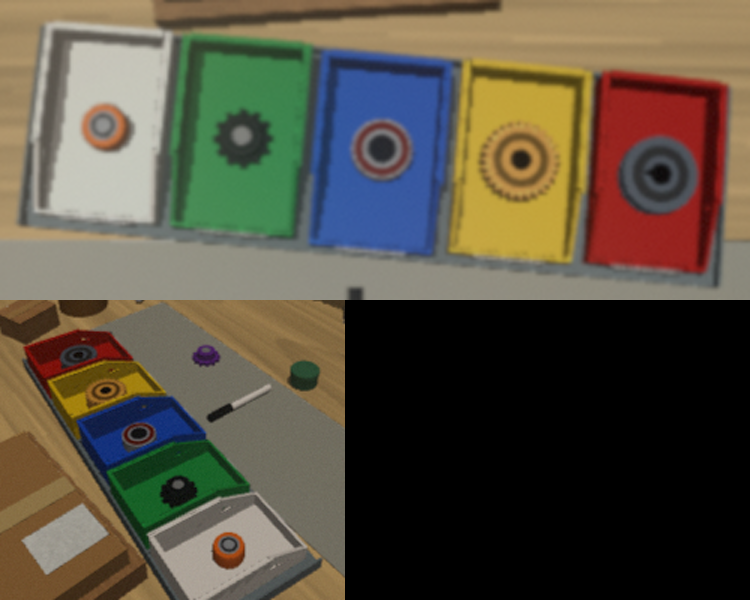

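All five parts lie flat near the centres of their own bins: in the top view, roller (105,127), sprocket (243,137), bearing (381,149), gear (520,160) and pulley (658,175). The arm is clear of everything, so I'm handing in.

```bash
python3 -c "
from bench import hand_in
print(hand_in())"
```

```text
the job is handed in; nothing more can be done
None
```

I took both piles apart, put each part down in its own bin, and handed the job in at about 46 s of the 115 s allowed.

- **Placing:** roller to white, bearing to blue, sprocket to green, gear to yellow, pulley to red. I lowered each part until the tool stopped going down, then opened the fingers. For all five that height matched the floor height worked out from the grasp to about 1 mm.
- **Last check:** the final top and scene pictures show every part lying flat, same side up and near the middle of its own bin. The arm was about 0.17 m up and touching nothing. The small roller and the purple sprocket were not touched.

**Checks that failed or disagreed:**
- The fingertips really sat about 30 mm above the reported TCP. Because of this my first close on the roller caught the bearing rim, so I opened, rose 11 mm and closed again. I set the later grasp heights from measured contact.
- The two cameras disagreed by 5 to 9 mm on object positions. The scene view agreed with the arm to about 2 mm.
- The sprocket drifted about 20 mm sideways while going down into the green bin. I moved it back to the middle before setting it down.
- The force reading did not change when parts reached the floor, so I relied on the tool stopping and on the pictures.

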